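Scoop hazelnuts through the swing funnel into the tall jar

ROBOT

A 7-joint arm with a two-finger parallel gripper is mounted at the origin on a cart in front of the work surface, level with it; the furniture and walls round the work are solid. World frame = base frame: x ahead of the robot, y to its left, z up, the work surface at z = 0. Lengths are in m, angles in rad, forces in N, time in s.
With the tool pointing down it reaches from about 0.425 to 0.925 m from the base axis. Payload 6.8 kg.
Tool frame: the origin (TCP) lies between the finger pads; the fingertips stand r.tcp_to_tips ahead of it and the grasp point (between the pads) is the TCP (r.tcp_to_tips is the distance from the TCP to the fingertips, in m); z points along the fingers, y is the line along which they close (so a half turn about z gives the same grasp; the last joint's range is limited). The gripper opens to 85 mm and grips with 20 to 120 N. Pads are 22 mm wide; open, the fingers measure 114 mm over their backs; the gripper's body (76 mm by 85 mm) begins 54 mm behind the grasp point. The pads swing forward as they close: fully open they stand 13 mm farther back than shut.
Start: joints at [-1.4, 0.477, 0.022, 1.555, -0.011, 1.109, -0.083], TCP at [0.186, 0.649, 0.25] pointing down, gripper open.
Joint ranges: [-2.96, 2.96], [-0.34, 2.1], [-1.41, 1.46], [0.24, 2.44], [-1.37, 4.51], [0.17, 1.92], [-2.96, 2.96]. Speed limits (rad/s): [2.39, 2.39, 3.14, 3.14, 3.14, 3.14, 3.14].

INTERFACE

Orientations are given as a rotation vector (axis times angle).
In Python, from bench import r gives the robot as it stands.
- The arm moves only by the tool servo_tool, never from a script. Its argument "commands" is a list of rows, each a list of 2 entries, a list of its own where there are three numbers: the shift along the tool's x, y, z normalised to -1 to 1, where 1 is 250 mm, then the turn, a rotation vector about the tool's x, y, z normalised to -1 to 1, where 1 is 90 degrees. In form: [[[dx, dy, dz], [ax, ay, az]], ...]. A call has 1 to 20 rows; each row is the pose to reach, as a shift and turn from the pose commanded when the call began, along the tool's axes at that moment; what a row does not reach only later rows make up. A row lasts 1/10 s, in which the tool goes at most 50 mm and 8.59 degrees, less where a joint would pass 70% of its speed; a pose out of reach is approached as far as the arm can. A call with a number of a shift or a turn outside -1 to 1 is refused whole. A call with a gripper value outside its range is refused whole. "claw" is the closure, from 0 (fully open) to 1 (shut), set as the call begins (left out, the last holds). The fingers move at their own pace and stop on an object; "squeeze" is the grip in N (left out, the last holds). Time passes only in rows, so rows that repeat a pose let the fingers close. It gives the time, the measured TCP pose, the force, the opening and the grip force at its end, in the units of the state.
- r.get_obs(): the state, without advancing time (a new reading comes with each control period).
- r.grab_frame(name): name is "scene" or "top" or "wrist"; returns (picture, depth): 480x640x3 uint8, red, green, blue; 480x640 float32, m along the optical axis (not along the pixel's ray), 0 where there is no reading.
- r.camera_model(name): a dict with "fx", "fy", "cx", "cy" (pixels), "extrinsics" (4x4, takes a point from camera to world coordinates); the wrist camera has in their place "hand_eye" (4x4, takes a point from camera to tool coordinates, whose origin is the TCP and whose axes are the flange's). Camera axes: x right, y down, z forward; pixel columns grow to the right and rows downward; lengths in m; the calibration is good to about 2 mm. A picture is of the moment at which its call begins: read the wrist's pose just before it. camera_model takes no time and is no camera call.
- r.hand_in(): hands the job in; it is judged then, once.
Trained networks look in the newest picture that a camera, given by its name, has taken for a name from the list of things; names that differ only in an ending like _2 or _b are one class to them, and where a whole thing is asked for, a point or a joint stands for the part that bears it (a point fixed in the world has none). Each returns a list of dicts, best first, with "confidence" (0 to 1); they miss things now and then, are a little off and sometimes report something else, mostly with a low value. They report only what shows in the picture. A call takes as long as a camera call.
- r.boxes_of(camera, target): "uv" ([column, row] in pixels, amid what is visible of it).
- r.mark_of(camera, target): "uv" ([column, row] in pixels: a listed point, or the origin of a listed thing).
The state is a dict: "clock": time; "joints": joint angles; "qvel": joint speeds; "tau": joint torques, N m; "tcp_pos": TCP position; "orientation": TCP orientation; "contact_force": force on the tool from outside, world axes, zero at the start; "moment": the same for the moment, N m; "grip_width": finger opening in m; "gripper_force": force on a finger pad.
Only numpy, scipy, OpenCV 4.12 (cv2) and the standard library are available. Lean on these libraries where they do the work, as an engineer would, in place of code of your own. Each camera call takes 0.05 s, during which the arm holds its last target. There are 200 camera calls.

TASK

Swing the funnel over the tall narrow jar, then use the scoop to take the six hazelnuts out of the trough and pour all of them through the funnel into that jar, without touching the nuts with the fingers. Leave the funnel over the jar, put the empty scoop down upright on the counter, and do not knock over or shove the other jar or the things standing around.

Things in the scene. Friction and masses are not known exactly. Their poses are not given: they have to be found in the camera images.
- funnel_arm (a joint): swing arm of the steel filling stand, rad, about the stand's upright post; 0 = arm along the stand's -x axis, positive = counter-clockwise seen from above; range -1 to 1; it is stiff and stays where it is left. The funnel is fixed to the arm, its axis 140 mm from the post axis; push the funnel's side or the arm to swing it.
- stand: fixed stand, origin on the worktop at the post axis; foot 125x150x12 mm (from x -53 to +72 mm), post with cap up to 161 mm high, 32 mm across; the arm bar (14 mm wide, 9 high) runs at 134 to 143 mm height
- funnel_mouth (a point): centre of the steel funnel's open top, 152 mm above the worktop; the mouth is 116 mm across outside, wall 3 mm; the cone narrows over 37 mm down to a spout 45 mm outside, 39 mm inside, 18 mm long
- spout (a point): centre of the spout's lower end, 97 mm above the worktop
- tall_jar: the tall narrow white jar, loose, open top: 60 mm across outside, 52 inside, 90 high, floor 6 thick; origin at the centre of its underside; stands under the funnel's path
- squat_jar: the squat wide white jar, loose: 82 mm across, 60 high; origin at the centre of its underside; stands under the other side of the funnel's path; not to be filled
- trough: fixed aluminium trough, origin under its centre on the worktop; flat floor 190 (along x) x 50 mm, top of floor 4 mm above the worktop; the long side walls slope outward at 50 degrees from level, the end walls at 60 degrees, up to a round wire rim 38 mm above the worktop, about 240 x 118 mm over the rim. The nuts start in the half of the floor at its -x end.
- scoop: steel scoop, 160 g, origin at the centre of its underside (floor 2 mm thick, flat, from x -43 to +35 mm, y +-22 mm); front open to its -x; side walls slope outward at 50 degrees from level like the trough's, 13 mm high at the front edge, 26 mm high from x -30 mm back, 88 mm wide over their tops; back wall at x +32 to +35 mm, 28 high; upright handle behind it
- scoop_lip (a point): middle of the scoop's open front edge, on the underside
- scoop_grip (a point): point to grip on the axis of the upright square handle (18x18 mm, at x +46 mm of the scoop, from 39 to 105 mm above its underside), 85 mm above the underside
- nut0: a brown hazelnut, 15 mm across, 14.5 long, 10 g; origin in its middle
- nut1: a brown hazelnut, 15 mm across, 14.5 long, 10 g; origin in its middle
- nut2: a brown hazelnut, 15 mm across, 14.5 long, 10 g; origin in its middle
- nut3: a brown hazelnut, 15 mm across, 14.5 long, 10 g; origin in its middle
- nut4: a brown hazelnut, 15 mm across, 14.5 long, 10 g; origin in its middle
- nut5: a brown hazelnut, 15 mm across, 14.5 long, 10 g; origin in its middle
- cinnamon_jar: spice jar, 45 across, 106 tall (mm), loose bystander; origin under its centre
- tamper: coffee tamper, 58 across, 82 tall (mm), loose bystander; origin under its centre
- salt_shaker: glass shaker, 44 across, 90 tall (mm), loose bystander; origin under its centre
- milk_jug: steel milk jug, 89x119x99 (mm), loose bystander; origin under its centre
- tumbler: drinking glass, 77 across, 99 tall (mm), loose bystander; origin under its centre

How it is judged:
On the way, in this order (a step that is already met when the one before it is completed fails the run):
1. the funnel's spout is over the tall jar's mouth (horizontal distance between spout and tall_jar below 0.009 m), for 0.2 s.
2. hazelnuts (the first at least) are lifted out of the trough in the scoop (height (world z) of scoop_lip above 0.06 m and ((x of nut0 in the frame of scoop between -0.043 and 0.036 m and y of nut0 in the frame of scoop between -0.044 and 0.044 m and z of nut0 in the frame of scoop between 0 and 0.06 m) or (x of nut1 in the frame of scoop between -0.043 and 0.036 m and y of nut1 in the frame of scoop between -0.044 and 0.044 m and z of nut1 in the frame of scoop between 0 and 0.06 m) or (x of nut2 in the frame of scoop between -0.043 and 0.036 m and y of nut2 in the frame of scoop between -0.044 and 0.044 m and z of nut2 in the frame of scoop between 0 and 0.06 m) or (x of nut3 in the frame of scoop between -0.043 and 0.036 m and y of nut3 in the frame of scoop between -0.044 and 0.044 m and z of nut3 in the frame of scoop between 0 and 0.06 m) or (x of nut4 in the frame of scoop between -0.043 and 0.036 m and y of nut4 in the frame of scoop between -0.044 and 0.044 m and z of nut4 in the frame of scoop between 0 and 0.06 m) or (x of nut5 in the frame of scoop between -0.043 and 0.036 m and y of nut5 in the frame of scoop between -0.044 and 0.044 m and z of nut5 in the frame of scoop between 0 and 0.06 m))), for 0.2 s.
3. all six hazelnuts are in the tall jar (horizontal distance between each of nut0, nut1, nut2, nut3, nut4, nut5 and tall_jar below 0.025 m and z of each of nut0, nut1, nut2, nut3, nut4, nut5 in the frame of tall_jar below 0.088 m), for 0.2 s.
At the end, for the whole second after the job is handed in: all six hazelnuts are inside the tall jar (below its rim), which stands upright; the funnel's spout is still over it (axes within 9 mm); the empty scoop stands upright (within 0.1 rad) and at rest, its underside flat on the worktop (all of step 3 and horizontal distance between spout and tall_jar below 0.009 m and angle between each of tall_jar, scoop's own z axis and vertical below 0.1 rad and height (world z) of scoop between -0.006 and 0.006 m and linear speed of scoop below 0.02 m/s); the robot touches nothing.
It fails at once if the fingers touch a hazelnut (more than 0.5 N) (contact force between the fingers and nut0 above 0.5 N or contact force between the fingers and nut1 above 0.5 N or contact force between the fingers and nut2 above 0.5 N or contact force between the fingers and nut3 above 0.5 N or contact force between the fingers and nut4 above 0.5 N or contact force between the fingers and nut5 above 0.5 N).
It fails at once if a hazelnut is in the squat jar ((horizontal distance between nut0 and squat_jar below 0.038 m and z of nut0 in the frame of squat_jar below 0.055 m) or (horizontal distance between nut1 and squat_jar below 0.038 m and z of nut1 in the frame of squat_jar below 0.055 m) or (horizontal distance between nut2 and squat_jar below 0.038 m and z of nut2 in the frame of squat_jar below 0.055 m) or (horizontal distance between nut3 and squat_jar below 0.038 m and z of nut3 in the frame of squat_jar below 0.055 m) or (horizontal distance between nut4 and squat_jar below 0.038 m and z of nut4 in the frame of squat_jar below 0.055 m) or (horizontal distance between nut5 and squat_jar below 0.038 m and z of nut5 in the frame of squat_jar below 0.055 m)).
It fails at once if a jar is tipped (more than 0.3 rad) or shoved (more than 30 mm) (angle between any of tall_jar, squat_jar's own z axis and vertical above 0.3 rad or distance of any of tall_jar, squat_jar from where it was at the start of the episode above 0.03 m).
It fails at once if a bystander is tipped (more than 0.3 rad) or shoved (more than 30 mm) (angle between any of cinnamon_jar, tamper, salt_shaker, milk_jug, tumbler's own z axis and vertical above 0.3 rad or distance of any of cinnamon_jar, tamper, salt_shaker, milk_jug, tumbler from where it was at the start of the episode above 0.03 m).
It also fails if it takes over 72 s, if anything falls off the work surface, if the arm or the gripper's body presses on something with over 40 N, if the wrist force passes 120 N, or if a joint passes its speed limit or range.

## Working session

There is one attempt and no reset: what is moved stays moved. The work goes in short steps, Python scripts to look and compute and a tool call to move; the robot and the scene stay as the last step left them, time stands still between calls to the robot, and variables do not carry over. Pictures are saved under pics/ and viewed, at most 10 in all, crops included, and the job is handed in when it is done.

Besides the shell and the picture viewer there is one more tool, called after "Request:" in YAML: its name, and indented under it one key for each argument. servo_tool: Moves the arm, as the interface text tells. Scaled input: -1 to 1 covers 250 mm each way for a shift and 90 degrees each way for a turn. Its arguments: {"type":"object","properties":{"commands":{"type":"array"},"claw":{"type":"number"},"squeeze":{"type":"number"}},"required":["commands"]}

```bash
mkdir -p pics; ls
cat > h.py <<'E'
from bench import r
import numpy as np, cv2
from scipy.spatial.transform import Rotation as R
def ray(cam,uv):
    m=r.camera_model(cam); T=np.array(m["extrinsics"]) if "extrinsics" in m else tcpT()@np.array(m["hand_eye"])
    d=np.array([(uv[0]-m["cx"])/m["fx"],(uv[1]-m["cy"])/m["fy"],1.])
    return T[:3,3],T[:3,:3]@d
def tcpT():
    o=r.get_obs(); T=np.eye(4); T[:3,:3]=R.from_rotvec(o["orientation"]).as_matrix(); T[:3,3]=o["tcp_pos"]; return T
def atz(cam,uv,z):
    p,d=ray(cam,uv); return p+d*(z-p[2])/d[2]
def dep(cam,uv,D):
    p,d=ray(cam,uv); u,v=int(round(uv[0])),int(round(uv[1])); w=D[max(v-1,0):v+2,max(u-1,0):u+2]; return p+d*np.median(w)
def tri(c1,u1,c2,u2):
    p,d=ray(c1,u1);q,e=ray(c2,u2)
    s=np.linalg.lstsq(np.c_[d,-e],q-p,rcond=None)[0]
    a,b=p+d*s[0],q+e*s[1]; return (a+b)/2,np.linalg.norm(a-b)
E
python3 - <<'E'
from h import *
np.set_printoptions(precision=4,suppress=True)
print(r.tcp_to_tips,tcpT())
names="funnel_mouth spout tall_jar squat_jar trough scoop scoop_lip scoop_grip stand nut0 cinnamon_jar tamper salt_shaker milk_jug tumbler".split()
for c in ("scene","top"):
    im,D=r.grab_frame(c); cv2.imwrite(f"pics/{c}0.png",im[:,:,::-1])
    m=r.camera_model(c); print(c,m["fx"],np.array(m["extrinsics"]))
    np.save(c+"D.npy",D)
M={}
for n in names:
    for c in ("scene","top"):
        l=r.mark_of(c,n); M[c,n]=l
        print(c,n,[(np.round(x["uv"],1).tolist(),round(x["confidence"],2)) for x in l[:(7 if n=="nut0" else 2)]])
    a,b=M["scene",n],M["top",n]
    if a and b and n!="nut0": print("   tri",tri("scene",a[0]["uv"],"top",b[0]["uv"]))
E
```

```text
pics
0.019 [[-0.9614  0.2752 -0.0004  0.1856]
 [ 0.2752  0.9614 -0.0018  0.6484]
 [-0.0001 -0.0018 -1.      0.2493]
 [ 0.      0.      0.      1.    ]]
scene 560.2021754199394 [[ 0.4633 -0.6344  0.6188 -0.3208]
 [-0.8862 -0.3257  0.3295 -0.4953]
 [-0.0075 -0.701  -0.7131  1.121 ]
 [ 0.      0.      0.      1.    ]]
top 499.98538439737933 [[-0.0031 -0.9853  0.1707  0.3454]
 [-0.9999  0.0055  0.0141 -0.0348]
 [-0.0148 -0.1706 -0.9852  1.4524]
 [ 0.      0.      0.      1.    ]]
scene funnel_mouth [([246.1, 212.3], 0.91)]
top funnel_mouth [([248.0, 221.3], 0.66)]
   tri (array([0.6238, 0.209 , 0.083 ]), np.float64(0.08841749539621126))
scene spout [([251.5, 226.8], 0.92)]
top spout [([237.9, 258.7], 0.76)]
   tri (array([0.5482, 0.1983, 0.0852]), np.float64(0.00684977232326939))
scene tall_jar [([238.4, 238.5], 0.7)]
top tall_jar [([223.7, 259.3], 0.8)]
   tri (array([0.5569, 0.2549, 0.0079]), np.float64(0.0028211566906059227))
scene squat_jar [([289.1, 254.4], 0.77)]
top squat_jar [([275.2, 254.8], 0.89)]
   tri (array([0.5722, 0.1021, 0.0012]), np.float64(0.009256729121600662))
scene 
[... 1332 characters left out ...]
[([247.9, 282.2], 0.7), ([406.3, 309.2], 0.24)]
top tamper [([254.5, 299.6], 0.77)]
   tri (array([ 0.4443,  0.1601, -0.0152]), np.float64(0.01612255656545048))
scene salt_shaker [([353.6, 266.8], 0.96)]
top salt_shaker [([339.7, 236.0], 0.68), ([275.0, 256.9], 0.16)]
   tri (array([ 0.6239, -0.0808, -0.0068]), np.float64(0.008753570502444933))
scene milk_jug [([170.7, 246.9], 0.63), ([287.7, 253.0], 0.59)]
top milk_jug [([165.3, 301.0], 0.67)]
   tri (array([0.4411, 0.4148, 0.0048]), np.float64(0.01921707121129096))
scene tumbler [([380.2, 233.3], 0.84)]
top tumbler [([343.1, 186.5], 0.96), ([275.4, 254.2], 0.27)]
   tri (array([ 0.7758, -0.0928, -0.0055]), np.float64(0.008596869895440286))
```

View pics/scene0.png

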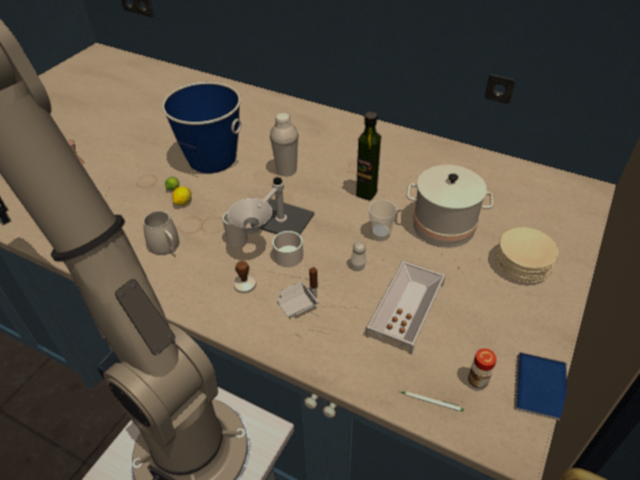

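View pics/top0.png

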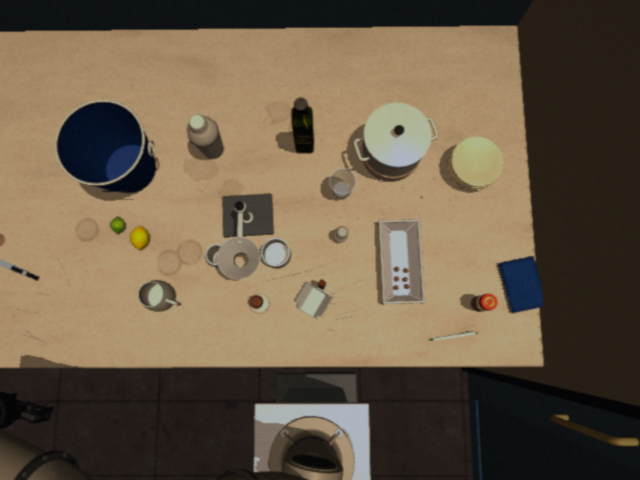

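The scene view shows the funnel between the tall jar (236,238) and the squat jar (288,250). The scoop is at (300,297), and the trough at (405,305) has the six nuts at its near end. The top view agrees: post (240,207), funnel (239,258), tall jar (213,254), scoop (313,300), nuts around (400,277).

```bash
cat >> h.py <<'E'
def cloud(cam,D):
    m=r.camera_model(cam); T=np.array(m["extrinsics"]) if "extrinsics" in m else tcpT()@np.array(m["hand_eye"])
    v,u=np.mgrid[:480,:640]; P=np.stack([(u-m["cx"])/m["fx"]*D,(v-m["cy"])/m["fy"]*D,D],-1)
    P=P@T[:3,:3].T+T[:3,3]; P[D==0]=np.nan; return P
def box(P,c,h,z0,z1):
    Q=P.reshape(-1,3); return Q[(abs(Q[:,0]-c[0])<h)&(abs(Q[:,1]-c[1])<h)&(Q[:,2]>z0)&(Q[:,2]<z1)]
def circ(Q,rad):
    from scipy.optimize import least_squares
    c=np.median(Q[:,:2],0)
    return least_squares(lambda c:np.hypot(*(Q[:,:2]-c).T)-rad,c,loss="soft_l1",f_scale=.002).x
E
python3 - <<'E'
from h import *
np.set_printoptions(precision=4,suppress=True)
for c in ("scene","top"):
    P=cloud(c,np.load(c+"D.npy")); print(c)
    print(" table z",np.nanmedian(box(P,(.45,-.1),.03,-.05,.05)[:,2]))
    Q=box(P,(.55,.2),.09,.146,.158); print(" funnel",len(Q),circ(Q,.0565),Q.min(0),Q.max(0))
    Q=box(P,(.675,.19),.03,.15,.17); print(" post",len(Q),Q.mean(0),Q.min(0),Q.max(0))
    Q=box(P,(.557,.26),.05,.082,.096); print(" tall",len(Q),circ(Q,.028),Q.min(0),Q.max(0))
    Q=box(P,(.57,.1),.06,.052,.066); print(" squat",len(Q),circ(Q,.039),Q.min(0),Q.max(0))
    Q=box(P,(.537,-.257),.16,.030,.045); print(" trough",len(Q),cv2.minAreaRect(Q[:,:2].astype(np.float32)*1000))
    Q=box(P,(.537,-.257),.16,.002,.0085); print(" tfloor",len(Q),cv2.minAreaRect(Q[:,:2].astype(np.float32)*1000))
    Q=box(P,(.48,-.04),.04,.09,.115); print(" handle",len(Q),Q.mean(0) if len(Q) else 0)
    Q=box(P,(.69,.185),.11,.007,.018); print(" foot",len(Q),cv2.minAreaRect(Q[:,:2].astype(np.float32)*1000))
    Q=box(P,(.43,-.02),.08,.008,.035); print(" scoop",len(Q),cv2.minAreaRect(Q[:,:2].astype(np.float32)*1000))
im=cv2.imread("pics/top0.png"); cv2.imwrite("pics/topc.png",cv2.resize(im[190:330,190:450],(780,420),interpolation=cv2.INTER_CUBIC))
E
```

```text
scene
 table z 0.00044964311490769404
 funnel 259 [0.5367 0.1844] [0.481  0.1271 0.146 ] [0.6165 0.2452 0.156 ]
 post 71 [0.675  0.1836 0.1577] [0.6623 0.1679 0.15  ] [0.6884 0.198  0.1656]
 tall 57 [0.5571 0.2581] [0.5273 0.2361 0.0821] [0.5656 0.2886 0.094 ]
 squat 200 [0.5679 0.0962] [0.5263 0.0553 0.0522] [0.6105 0.1374 0.0649]
 trough 1120 ((542.940185546875, -208.93154907226562), (245.40377807617188, 220.5338592529297), 1.3539421558380127)
 tfloor 3161 ((537.00732421875, -257.02886962890625), (319.7635803222656, 319.9164733886719), 0.04026680067181587)
 handle 68 [ 0.4725 -0.0351  0.1008]
 foot 1018 ((671.7568359375, 181.68569946289062), (200.99246215820312, 161.36053466796875), 10.664374351501465)
 scoop 424 ((439.5469970703125, -11.0626220703125), (91.14948272705078, 91.43036651611328), 59.89125442504883)
top
 table z -0.0005694121546542252
 funnel 337 [0.5393 0.1896] [0.4823 0.1339 0.146 ] [0.631  0.2478 0.1572]
 post 86 [0.6777 0.1895 0.1588] [0.663 0.174 0.15 ] [0.6913 0.2022 0.1681]
 tall 68 [0.5585 0.263 ] [0.529  0.2508 0.082 ] [0.5878 0.2927 0.0943]
 squat 142 [0.5693 0.1016] [0.5292 0.0612 0.0522] [0.6098 0.141  0.0655]
 trough 925 ((543.7802734375, -207.75218200683594), (240.06813049316406, 215.0677947998047), 1.9616115093231201)
 tfloor 2513 ((537.5755615234375, -256.8724060058594), (319.5167541503906, 318.7453918457031), 89.96660614013672)
 handle 43 [ 0.4766 -0.0287  0.1033]
 foot 1633 ((685.0691528320312, 185.20562744140625), (217.96047973632812, 204.93756103515625), 89.82234954833984)
 scoop 343 ((436.76055908203125, -19.252532958984375), (126.81238555908203, 131.13023376464844), 78.02698516845703)
```

View pics/topc.png

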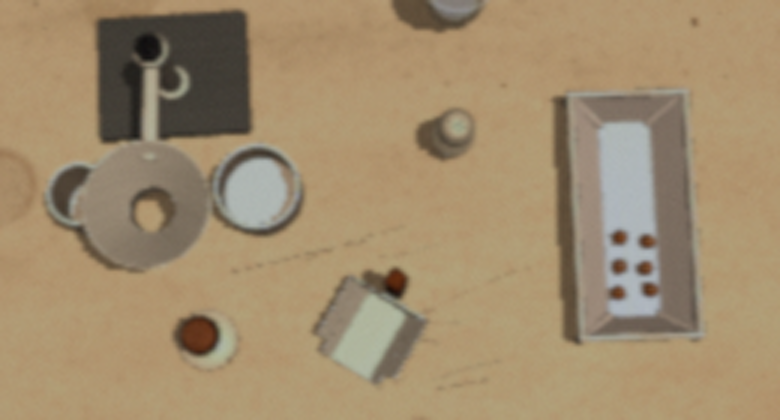

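Top crop: the funnel covers part of the tall jar, and the scoop's open front points towards the robot and a little left. The two cameras differ by about 5 mm in y. I'll start moving now and refine with the wrist camera.

```bash
cat >> h.py <<'E'
def pose(yaw,tilt=0):
    """tool y at world angle yaw (deg), z down; tilt>0 leans the tool z outward along tool y"""
    a=np.radians(yaw); y=np.array([np.cos(a),np.sin(a),0]); z=np.array([0,0,-1.]); x=np.cross(y,z)
    return np.c_[x,y,z]@R.from_rotvec([-np.radians(tilt),0,0]).as_matrix()
def rel(p,yaw=0,tilt=0):
    T=tcpT(); d=T[:3,:3].T@(np.array(p)-T[:3,3])/.25; w=R.from_matrix(T[:3,:3].T@pose(yaw,tilt)).as_rotvec()/(np.pi/2)
    print("shift",np.round(d,3),"mm",round(np.linalg.norm(d)*250),"turn",np.round(w,4),"deg",round(np.linalg.norm(w)*90,1))
def log():
    o=r.get_obs(); print("t",round(o["clock"],2),"q",np.round(o["joints"],4).tolist(),"p",np.round(o["tcp_pos"],4),"F",np.round(o["contact_force"],1),"w",round(o["grip_width"],4),round(o["gripper_force"],1))
    open("log.txt","a").write(repr((list(o["joints"]),list(o["tcp_pos"]),list(o["orientation"])))+"\n")
np.set_printoptions(precision=4,suppress=True)
E
python3 - <<'E'
from h import *
print(np.array(r.camera_model("wrist")["hand_eye"]),r.camera_model("wrist")["fx"]); log()
rel((.34,.43,.30),0); rel((.49,.17,.36),0)
E
```

```text
[[ 0.0003 -0.9657 -0.2595  0.0664]
 [ 1.      0.0003 -0.0002 -0.0017]
 [ 0.0003 -0.2595  0.9657 -0.1236]
 [ 0.      0.      0.      1.    ]] 365.02366113219443
t 1.6 q [-1.4001, 0.477, 0.0224, 1.5554, -0.0115, 1.1093, -0.0831] p [0.1858 0.6489 0.2503] F [-0.2  0.1 -0.9] w 0.0851 0.0
shift [-0.834 -0.672 -0.199] mm 272 turn [-0.      0.      0.8225] deg 74.0
shift [-1.697 -1.507 -0.439] mm 578 turn [-0.      0.      0.8225] deg 74.0
```

Request:
servo_tool:
  commands:
    - [[-0.83,-0.67,-0.2],[0,0,0.82]]
    - [[-0.83,-0.67,-0.2],[0,0,0.82]]
    - [[-0.83,-0.67,-0.2],[0,0,0.82]]
    - [[-0.83,-0.67,-0.2],[0,0,0.82]]
    - [[-0.83,-0.67,-0.2],[0,0,0.82]]
    - [[-0.83,-0.67,-0.2],[0,0,0.82]]
    - [[-0.83,-0.67,-0.2],[0,0,0.82]]
    - [[-0.83,-0.67,-0.2],[0,0,0.82]]
    - [[-0.83,-0.67,-0.2],[0,0,0.82]]
    - [[-0.83,-0.67,-0.2],[0,0,0.82]]
  claw: 1

```text
clock: 2.6
tcp_pos: [0.3391, 0.4308, 0.3004]
orientation: [-2.218, -2.225, -0.0]
contact_force: [0.3, 1.1, -0.1]
grip_width: 0.0001
gripper_force: 0.0
```

Run:
```python
from h import *
log(); rel((.52,.19,.38),0)
```

```text
t 2.6 q [-1.2882, 0.2231, 0.3219, 1.8187, -0.0782, 1.1119, -0.9359] p [0.3391 0.4308 0.3004] F [ 0.3  1.1 -0.1] w 0.0001 0.0
shift [-0.966  0.72  -0.318] mm 312 turn [ 0.0001 -0.0002  0.0021] deg 0.2
```

Request:
servo_tool:
  commands:
    - [[-0.96,0.72,-0.32],[0,0,0]]
    - [[-0.96,0.72,-0.32],[0,0,0]]
    - [[-0.96,0.72,-0.32],[0,0,0]]
    - [[-0.96,0.72,-0.32],[0,0,0]]
    - [[-0.96,0.72,-0.32],[0,0,0]]
    - [[-0.96,0.72,-0.32],[0,0,0]]
    - [[-0.96,0.72,-0.32],[0,0,0]]
    - [[-0.96,0.72,-0.32],[0,0,0]]
    - [[-0.96,0.72,-0.32],[0,0,0]]

```text
clock: 3.5
tcp_pos: [0.5192, 0.1929, 0.3797]
orientation: [-2.213, -2.228, 0.001]
contact_force: [-0.0, -0.3, -0.5]
grip_width: -0.0002
gripper_force: 0.0
```

Run:
```python
from h import *
log()
im,D=r.grab_frame("wrist"); cv2.imwrite("pics/w1.png",im[:,:,::-1]); P=cloud("wrist",D); np.save("w1P.npy",P)
print(" table z",np.nanmedian(box(P,(.45,.1),.05,-.05,.05)[:,2]))
Q=box(P,(.55,.2),.09,.147,.157); print(" funnel",len(Q),circ(Q,.0565),Q.min(0),Q.max(0))
Q=box(P,(.675,.19),.03,.15,.17); print(" post",len(Q),Q.mean(0),Q.min(0),Q.max(0))
Q=box(P,(.557,.265),.05,.083,.096); print(" tall",len(Q),circ(Q,.028),Q.min(0),Q.max(0))
Q=box(P,(.57,.1),.06,.053,.066); print(" squat",len(Q),circ(Q,.039),Q.min(0),Q.max(0))
for n in ["funnel_mouth","spout","tall_jar","squat_jar","scoop_grip","scoop_lip"]:
    for x in r.mark_of("wrist",n)[:1]: print(n,np.round(x["uv"],1),x["confidence"])
```

```text
t 3.5 q [-0.9113, 0.1837, 0.5242, 1.7021, -0.0963, 1.2824, -0.3601] p [0.5192 0.1929 0.3797] F [-0.  -0.3 -0.5] w -0.0002 0.0
 table z 0.00012429466294477942
 funnel 2522 [0.5384 0.1873] [0.4812 0.1299 0.147 ] [0.596  0.2442 0.154 ]
 post 625 [0.6764 0.1884 0.1598] [0.6645 0.1744 0.1501] [0.6902 0.2005 0.1627]
 tall 524 [0.5575 0.2605] [0.5288 0.2354 0.0831] [0.5871 0.29   0.0921]
 squat 371 [0.5684 0.1   ] [0.5286 0.0581 0.0531] [0.6088 0.1221 0.0622]
funnel_mouth [342.2 208.5] 0.86
spout [338.1 197.6] 0.94
tall_jar [352.2 133. ] 0.64
squat_jar [356.9 248.3] 0.59
scoop_grip [435.  190.5] 0.29
scoop_lip [239.3 301.5] 0.75
```

View pics/w1.png

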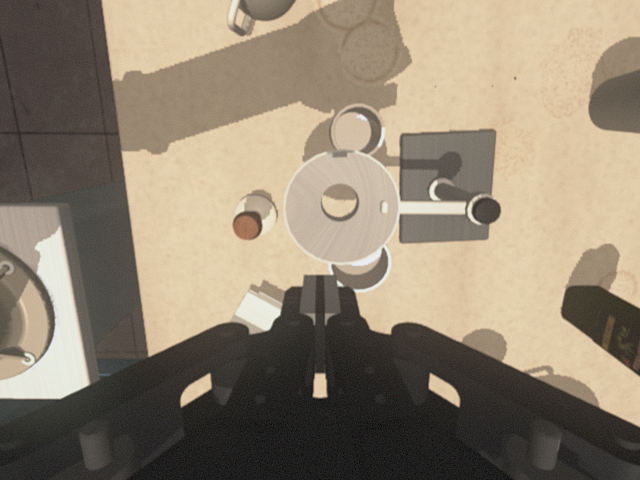

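The wrist view puts the funnel mouth at (342,208), the tall jar at (357,133) and the post at (485,209). Wrist depth agrees with the mean of the other two cameras. Next I push the funnel with closed fingers from its −y side.

Request:
servo_tool:
  commands:
    - [[-0.39,0.06,0],[0,0,0]]
    - [[-0.39,0.06,0],[0,0,0]]
    - [[-0.39,0.06,0.3],[0,0,0]]
    - [[-0.39,0.06,0.93],[0,0,0]]
    - [[-0.39,0.06,0.93],[0,0,0]]
    - [[-0.39,0.06,0.93],[0,0,0]]
    - [[-0.39,0.06,0.93],[0,0,0]]
    - [[-0.39,0.06,0.93],[0,0,0]]

```text
clock: 4.65
tcp_pos: [0.5322, 0.0938, 0.1437]
orientation: [-2.214, -2.224, 0.013]
contact_force: [-0.2, -0.1, 0.5]
grip_width: 0.0
gripper_force: 0.0
```

Run:
```python
from h import *
log(); rel((.527,.182,.148),0)
```

```text
t 4.65 q [-0.6887, 0.4302, 0.5054, 1.9956, -0.2854, 0.7938, -0.0135] p [0.5322 0.0938 0.1437] F [-0.2 -0.1  0.5] w 0.0 0.0
shift [ 0.353 -0.019 -0.018] mm 88 turn [-0.0053  0.002   0.0029] deg 0.6
```

Push to about 15 mm short, then measure.

Request:
servo_tool:
  commands:
    - [[0.06,0,-0.02],[0,0,0]]
    - [[0.1,0,-0.02],[0,0,0]]
    - [[0.13,0,-0.02],[0,0,0]]
    - [[0.16,0,-0.02],[0,0,0]]
    - [[0.19,-0.005,-0.02],[0,0,0]]
    - [[0.22,-0.01,-0.02],[0,0,0]]
    - [[0.25,-0.01,-0.02],[0,0,0]]
    - [[0.28,-0.015,-0.02],[0,0,0]]
    - [[0.31,-0.02,-0.02],[0,0,0]]
    - [[0.35,-0.02,-0.02],[0,0,0]]
    - [[0.35,-0.02,-0.02],[0,0,0]]

```text
clock: 5.75
tcp_pos: [0.5302, 0.1839, 0.1528]
orientation: [-2.214, -2.228, -0.002]
contact_force: [-0.2, 0.7, 0.4]
grip_width: 0.0003
gripper_force: 0.0
```

```bash
cat >> h.py <<'E'
def funnel():
    im,D=r.grab_frame("wrist"); P=cloud("wrist",D)
    Q=box(P,(.55,.24),.1,.148,.156); c=circ(Q,.0565); k=abs(np.hypot(*(Q[:,:2]-c).T)-.0565)<.006; c=circ(Q[k],.0565)
    post=np.array([.6764,.188]); d=c-post; print("funnel",len(Q),k.sum(),c,"r",np.hypot(*d),"ang",np.degrees(np.arctan2(d[1],-d[0])))
    Q=box(P,(.557,.262),.05,.083,.095); 
    if len(Q)>30: print("tall",len(Q),circ(Q,.028),Q.min(0),Q.max(0))
    return im
E
python3 - <<'E'
from h import *
log(); funnel()
E
```

```text
t 5.75 q [-0.8298, 0.4419, 0.495, 1.9472, -0.2829, 0.8192, -0.1736] p [0.5302 0.1839 0.1528] F [-0.2  0.7  0.4] w 0.0003 0.0
funnel 16948 16542 [0.5527 0.2483] r 0.13755799960766477 ang 25.97789389592594
tall 722 [0.5581 0.2601] [0.5341 0.2299 0.083 ] [0.574  0.2494 0.0918]
```

Request:
servo_tool:
  commands:
    - [[0.02,0.005,0],[0,0,0]]
    - [[0.035,0.01,0],[0,0,0]]
    - [[0.048,0.012,0],[0,0,0]]
    - [[0.048,0.012,0],[0,0,0]]
    - [[0.048,0.012,0],[0,0,0]]

```text
clock: 6.3
tcp_pos: [0.5333, 0.1936, 0.1528]
orientation: [2.217, 2.226, 0.001]
contact_force: [1.3, -1.1, 0.2]
grip_width: -0.0004
gripper_force: 0.1
```

Run:
```python
from h import *
log(); funnel()
```

```text
t 6.3 q [-0.8403, 0.4515, 0.4939, 1.9326, -0.2851, 0.8256, -0.1891] p [0.5333 0.1936 0.1528] F [ 1.3 -1.1  0.2] w -0.0004 0.1
funnel 17476 17045 [0.5573 0.2579] r 0.13806242279372 ang 30.424363765028154
```

Request:
servo_tool:
  commands:
    - [[0.012,0.002,0],[0,0,0]]
    - [[0.012,0.002,0],[0,0,0]]
    - [[0.012,0.002,0],[0,0,0]]
    - [[-0.1,0,0],[0,0,0]]
    - [[-0.1,0,-0.2],[0,0,0]]
    - [[-0.1,0,-0.9],[0,0,0]]
    - [[-0.1,0,-0.9],[0,0,0]]
    - [[-0.1,0,-0.9],[0,0,0]]
    - [[-0.1,0,-0.9],[0,0,0]]
    - [[-0.1,0,-0.9],[0,0,0]]
    - [[-0.1,0,-0.9],[0,0,0]]

```text
clock: 7.45
tcp_pos: [0.5332, 0.1686, 0.378]
orientation: [-2.217, -2.226, -0.002]
contact_force: [0.1, 0.2, -1.1]
grip_width: -0.0002
gripper_force: 0.0
```

Run:
```python
from h import *
log(); im=funnel(); cv2.imwrite("pics/w2.png",im[:,:,::-1])
im,D=r.grab_frame("scene"); P=cloud("scene",D); Q=box(P,(.557,.262),.05,.05,.086); print("jar side",len(Q),circ(Q,.03),"bias ref scene -5mm y?")
Q=box(P,(.557,.262),.065,.147,.157);print(circ(Q,.0565))
im,D=r.grab_frame("top"); P=cloud("top",D); Q=box(P,(.557,.262),.065,.147,.157);print(circ(Q,.0565))
l=r.mark_of("scene","scoop_grip"),r.mark_of("top","scoop_grip"); print(l)
rel((.40,.0,.38),-32)
```

```text
t 7.45 q [-0.911, 0.1993, 0.5907, 1.6975, -0.116, 1.2787, -0.2921] p [0.5332 0.1686 0.378 ] F [ 0.1  0.2 -1.1] w -0.0002 0.0
funnel 2192 2192 [0.5582 0.2585] r 0.1376262079636035 ang 30.832667190208248
jar side 276 [0.5582 0.2594] bias ref scene -5mm y?
[0.5574 0.2566]
  return _methods._mean(a, axis=axis, dtype=dtype,
  ret = um.true_divide(
Traceback (most recent call last):
  File "h.py", line 27, in circ
    return least_squares(lambda c:np.hypot(*(Q[:,:2]-c).T)-rad,c,loss="soft_l1",f_scale=.002).x
           ~~~~~~~~~~~~~^^^^^^^^^^^^^^^^^^^^^^^^^^^^^^^^^^^^^^^^^^^^^^^^^^^^^^^^^^^^^^^^^^^^^
ValueError: Initial guess is outside of provided bounds
```

Run:
```python
from h import *
rel((.44,-.06,.36),-32)
```

```text
shift [-0.912 -0.373  0.067] mm 247 turn [-0.0012  0.0012  0.3582] deg 32.2
```

Request:
servo_tool:
  commands:
    - [[-0.91,-0.37,0.07],[0,0,0.36]]
    - [[-0.91,-0.37,0.07],[0,0,0.36]]
    - [[-0.91,-0.37,0.07],[0,0,0.36]]
    - [[-0.91,-0.37,0.07],[0,0,0.36]]
    - [[-0.91,-0.37,0.07],[0,0,0.36]]
    - [[-0.91,-0.37,0.07],[0,0,0.36]]
    - [[-0.91,-0.37,0.07],[0,0,0.36]]
    - [[-0.91,-0.37,0.07],[0,0,0.36]]
    - [[-0.91,-0.37,0.07],[0,0,0.36]]
  claw: 0

```text
clock: 8.5
tcp_pos: [0.4419, -0.0579, 0.36]
orientation: [2.748, 1.522, -0.002]
contact_force: [0.4, -0.0, 0.8]
grip_width: 0.0852
gripper_force: 0.0
```

Run:
```python
from h import *
log()
im,D=r.grab_frame("wrist"); cv2.imwrite("pics/w3.png",im[:,:,::-1]); P=cloud("wrist",D); np.save("w3P.npy",P)
for n in ["scoop","scoop_grip","scoop_lip"]:
    for x in r.mark_of("wrist",n)[:2]: print(n,np.round(x["uv"],1),x["confidence"], atz("wrist",x["uv"],{"scoop":0,"scoop_grip":.085,"scoop_lip":0}[n]))
Q=box(P,(.48,-.035),.03,.095,.11); print("handle top",len(Q),Q.mean(0),cv2.minAreaRect(Q[:,:2].astype(np.float32)*1000))
Q=box(P,(.44,-.01),.075,.018,.032); print("rim",len(Q),cv2.minAreaRect(Q[:,:2].astype(np.float32)*1000))
Q=box(P,(.44,-.01),.075,.007,.034); print("all",len(Q),cv2.minAreaRect(Q[:,:2].astype(np.float32)*1000))
```

```text
t 8.5 q [-0.7974, -0.0673, 0.767, 1.961, 0.0505, 1.2302, -0.6075] p [ 0.4419 -0.0579  0.36  ] F [ 0.4 -0.   0.8] w 0.0852 0.0
scoop [297.6 153.6] 0.77 [ 0.4385 -0.0092  0.    ]
scoop [332.3 156.6] 0.74 [ 0.4747 -0.0363  0.    ]
scoop_grip [332.7 157.5] 0.96 [ 0.4747 -0.0319  0.085 ]
scoop_lip [261.1 155.6] 0.64 [0.397  0.0136 0.    ]
handle top 292 [ 0.4761 -0.0323  0.1042] ((476.0820007324219, -32.557376861572266), (17.333173751831055, 16.550735473632812), 58.07088088989258)
rim 983 ((439.96441650390625, -11.450084686279297), (87.35047912597656, 68.07496643066406), 58.98814010620117)
all 1898 ((438.3204345703125, -10.498523712158203), (87.31126403808594, 90.11454010009766), 59.846527099609375)
```

View pics/w3.png

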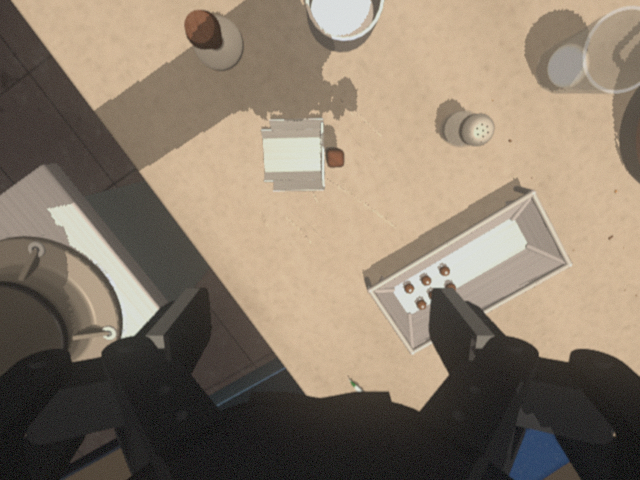

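The wrist view shows the scoop at (297,155) with its handle at (335,157), and the trough at (470,270) with all six nuts at its lower-left end. The handle position and yaw (−30.5°) agree between depth and the networks.

Run:
```python
from h import *
rel((.4755,-.0322,.085),-30.5)
P=np.load("w3P.npy"); Q=P.reshape(-1,3); Q=Q[(Q[:,2]>.033)&(Q[:,2]<.042)&(Q[:,0]>.4)&(Q[:,0]<.69)&(Q[:,1]>-.34)&(Q[:,1]<-.17)]
print(len(Q),cv2.minAreaRect(Q[:,:2].astype(np.float32)*1000)); np.savetxt("rim.txt",Q)
for lo in range(-340,-170,10):
    s=Q[(Q[:,1]*1000>=lo)&(Q[:,1]*1000<lo+10)]
    if len(s): print(lo,len(s),s[:,0].min(),s[:,0].max(),end=" | ")
# left wall line: y vs x
s=Q[(Q[:,1]>-.22)&(Q[:,0]>.44)&(Q[:,0]<.63)]; print("\nleft line",len(s),np.polyfit(s[:,0]-.537,s[:,1],1))
s=Q[(Q[:,1]<-.29)&(Q[:,0]>.44)&(Q[:,0]<.63)]; print("right line",len(s),np.polyfit(s[:,0]-.537,s[:,1],1) if len(s)>9 else 0)
```

```text
shift [0.162 0.058 1.101] mm 278 turn [-0.      0.0004 -0.0178] deg 1.6
3008 ((544.2277221679688, -258.8644104003906), (240.3792724609375, 119.07968139648438), 1.448154330253601)
-330 2 0.43244669679984404 0.44052629191713444 | -320 640 0.42545814430365114 0.6650271270856302 | -310 467 0.4255904714454063 0.6646160135657233 | -300 87 0.4256761583659651 0.6645450838760778 | -290 96 0.42482320612103125 0.6647436436007936 | -280 97 0.42473072331676875 0.6648217765716806 | -270 96 0.42454495231293976 0.66321610432025 | -260 99 0.4244180281510589 0.6636207072083737 | -250 102 0.4238043085832621 0.663145799251373 | -240 100 0.42348607405115096 0.6632655534407835 | -230 107 0.42335196418756477 0.6629605717395681 | -220 118 0.4232491624657496 0.662975212646491 | -210 823 0.42268812060545424 0.6630739653082178 | -200 174 0.5573633057007842 0.6618481928591676 | 
left line 760 [ 0.0263 -0.2031]
right line 733 [ 0.0238 -0.312 ]
```

Request:
servo_tool:
  commands:
    - [[0.16,0.06,0.2],[0,0,-0.02]]
    - [[0.16,0.06,0.4],[0,0,-0.02]]
    - [[0.16,0.06,0.6],[0,0,-0.02]]
    - [[0.16,0.06,0.75],[0,0,-0.02]]
    - [[0.16,0.06,0.85],[0,0,-0.02]]
    - [[0.16,0.06,0.85],[0,0,-0.02]]
    - [[0.16,0.06,0.85],[0,0,-0.02]]

```text
clock: 9.4
tcp_pos: [0.476, -0.0336, 0.1483]
orientation: [2.725, 1.562, -0.001]
contact_force: [0.4, -0.1, 1.6]
grip_width: 0.0853
gripper_force: 0.0
```

Run:
```python
from h import *
log(); rel((.4755,-.0322,.085),-30.5)
```

```text
t 9.4 q [-0.6521, 0.3568, 0.7204, 2.1486, -0.3437, 0.7501, -0.2379] p [ 0.476  -0.0336  0.1483] F [ 0.4 -0.1  1.6] w 0.0853 0.0
shift [ 0.004 -0.005  0.253] mm 63 turn [0.0001 0.0004 0.0013] deg 0.1
```

Request:
servo_tool:
  commands:
    - [[0.004,-0.005,0.1],[0,0,0]]
    - [[0.004,-0.005,0.2],[0,0,0]]
    - [[0.004,-0.005,0.253],[0,0,0]]
    - [[0.004,-0.005,0.253],[0,0,0]]
    - [[0.004,-0.005,0.253],[0,0,0]]

```text
clock: 9.9
tcp_pos: [0.476, -0.032, 0.0858]
orientation: [2.725, 1.561, 0.003]
contact_force: [-0.1, -0.4, 1.1]
grip_width: 0.0853
gripper_force: 0.0
```

Request:
servo_tool:
  commands:
    - [[0,0,0],[0,0,0]]
    - [[0,0,0],[0,0,0]]
    - [[0,0,0],[0,0,0]]
    - [[0,0,0],[0,0,0]]
    - [[0,0,0],[0,0,0]]
    - [[0,0,0],[0,0,0]]
    - [[0,0,0],[0,0,0]]
  claw: 1
  squeeze: 80

```text
clock: 10.6
tcp_pos: [0.4755, -0.032, 0.0849]
orientation: [2.726, 1.562, 0.001]
contact_force: [0.2, 0.0, 4.9]
grip_width: 0.0172
gripper_force: 78.3
```

Run:
```python
from h import *
log(); T=tcpT(); a=T[:3,1]; print(T, "yaw",np.degrees(np.arctan2(a[1],a[0])))
```

```text
t 10.6 q [-0.5598, 0.469, 0.617, 2.1866, -0.4706, 0.6154, -0.1324] p [ 0.4755 -0.032   0.0849] F [0.2 0.  4.9] w 0.0172 78.3
[[ 0.5058  0.8627  0.0008  0.4755]
 [ 0.8627 -0.5058  0.0002 -0.032 ]
 [ 0.0006  0.0006 -1.      0.0849]
 [ 0.      0.      0.      1.    ]] yaw -30.383772535450753
```

```bash
cat >> h.py <<'E'
TC=np.array([.5442,-.2588]); TY=1.4
def intrough(tx,z,tilt=0,ty=0):
    """tcp position so that scoop lip underside middle is at trough (tx,ty), height z"""
    c,s=np.cos(np.radians(TY)),np.sin(np.radians(TY)); L=np.array([TC[0]+c*tx-s*ty,TC[1]+s*tx+c*ty,z])
    return L-pose(TY,tilt)@np.array([0,-.089,.085])
E
python3 - <<'E'
from h import *
for c in ("top","scene"):
    P=cloud(c,np.load(c+"D.npy")).reshape(-1,3); Q=P[(P[:,0]>.6)&(P[:,0]<.95)&(abs(P[:,1]+.27)<.13)&(P[:,2]>.06)]
    print(c,Q.min(0),Q.max(0)); 
    k=Q[abs(Q[:,1]+.257)<.05]; print(k[:,0].min(),k[:,2].max())
P=np.load("w3P.npy").reshape(-1,3); Q=P[(abs(P[:,1]+.2588)<.026)&(P[:,2]>.012)&(P[:,2]<.022)&(abs(P[:,0]-.544)<.08)]
print("nut tops x",Q[:,0].min(),Q[:,0].max(),"y",Q[:,1].min(),Q[:,1].max())
print(intrough(.008,.10),intrough(.008,.005)); rel((.4755,-.032,.20),-30.4); rel(intrough(.008,.12),TY)
E
```

```text
top [ 0.7859 -0.3547  0.0601] [ 0.9498 -0.1405  0.1927]
0.785923205735936 0.19270546429653757
scene [ 0.7813 -0.3601  0.06  ] [ 0.9498 -0.1401  0.1959]
0.7813069949013556 0.19592100564131532
nut tops x 0.4640582708670438 0.5307172483408265 y -0.28116303629087197 -0.23816833519421043
[ 0.6412 -0.2564  0.185 ] [ 0.6412 -0.2564  0.09  ]
shift [ 0.    0.   -0.46] mm 115 turn [ 0.0004 -0.0004  0.0002] deg 0.0
shift [-0.439  1.026 -0.48 ] mm 304 turn [ 0.0005 -0.0002 -0.3532] deg 31.8
```

Request:
servo_tool:
  commands:
    - [[0,0,-0.15],[0,0,0]]
    - [[0,0,-0.35],[0,0,0]]
    - [[0,0,-0.48],[0,0,0]]
    - [[-0.1,0.15,-0.48],[0,0,-0.05]]
    - [[-0.43,0.98,-0.48],[0,0,-0.353]]
    - [[-0.43,0.98,-0.48],[0,0,-0.353]]
    - [[-0.43,0.98,-0.48],[0,0,-0.353]]
    - [[-0.43,0.98,-0.48],[0,0,-0.353]]
    - [[-0.43,0.98,-0.48],[0,0,-0.353]]
    - [[-0.43,0.98,-0.48],[0,0,-0.353]]
    - [[-0.43,0.98,-0.48],[0,0,-0.353]]

```text
clock: 11.7
tcp_pos: [0.6312, -0.2488, 0.2034]
orientation: [-2.194, -2.246, 0.002]
contact_force: [0.3, 0.6, -1.3]
grip_width: 0.0169
gripper_force: 78.7
```

Run:
```python
from h import *
log(); rel(intrough(.008,.06),TY); rel(intrough(.008,.012),TY); rel(intrough(.008,.006),TY)
im,D=r.grab_frame("wrist"); P=cloud("wrist",D).reshape(-1,3)
im2,D2=r.grab_frame("scene")
cv2.imwrite("pics/w4.png",np.hstack([cv2.resize(im,(400,300)),cv2.resize(im2[220:370,300:500],(400,300))])[:,:,::-1])
```

```text
t 11.7 q [-0.1258, 0.592, 0.6084, 1.6198, -0.3757, 1.0516, 0.6154] p [ 0.6312 -0.2488  0.2034] F [ 0.3  0.6 -1.3] w 0.0169 78.7
shift [-0.032  0.04   0.233] mm 60 turn [-0.0014 -0.0003 -0.0008] deg 0.2
shift [-0.032  0.04   0.425] mm 107 turn [-0.0014 -0.0003 -0.0008] deg 0.2
shift [-0.032  0.04   0.449] mm 113 turn [-0.0014 -0.0003 -0.0008] deg 0.2
```

View pics/w4.png

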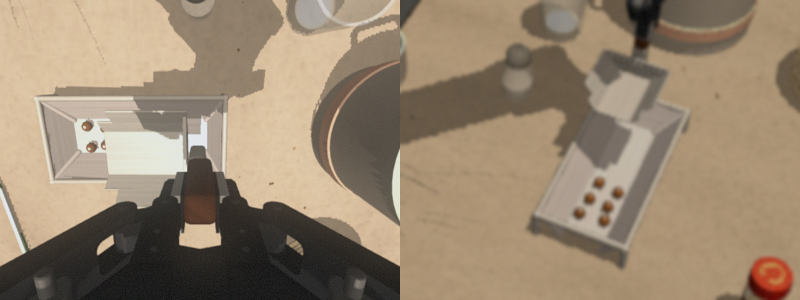

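The left half (wrist) shows the scoop held level over the far part of the trough, with nuts still at (88,126) and (92,147). The right half (scene) shows all six nuts in front of the scoop. I'll descend to just above the rim and check alignment.

Request:
servo_tool:
  commands:
    - [[-0.03,0.04,0.1],[-0.0014,0,0]]
    - [[-0.03,0.04,0.2],[-0.0014,0,0]]
    - [[-0.03,0.04,0.28],[-0.0014,0,0]]
    - [[-0.03,0.04,0.28],[-0.0014,0,0]]
    - [[-0.03,0.04,0.28],[-0.0014,0,0]]

```text
clock: 12.3
tcp_pos: [0.6421, -0.2547, 0.1349]
orientation: [2.192, 2.249, 0.003]
contact_force: [0.6, -0.9, 0.2]
grip_width: 0.0168
gripper_force: 78.6
```

Run:
```python
from h import *
log()
im,D=r.grab_frame("wrist"); P=cloud("wrist",D).reshape(-1,3); T=tcpT()
S=(P-T[:3,3])@T[:3,:3]; sx=S[:,1]+.046; sy=-S[:,0]; sz=.085-S[:,2]  # scoop frame guess (sy sign: mirror only)
k=(abs(sy)<.016)&(sx>-.035)&(sx<.015)&(abs(sz)<.02)
A=np.c_[sx[k],sy[k],np.ones(k.sum())]; print("floor",k.sum(),np.linalg.lstsq(A,sz[k],rcond=None)[0])
k=(sx>-.02)&(sx<.02)&(sz>.022)&(sz<.03)&(abs(sy)<.055); y=sy[k]; print("walls",k.sum(),y.min(),y.max(),np.percentile(y,[2,98]))
k=(abs(sy)<.015)&(sx<-.03)&(sx>-.06)&(abs(sz-.002)<.006); print("lip x",sx[k].min())
Q=P[(abs(P[:,0]-.544)<.13)&(abs(P[:,1]+.259)<.07)&(P[:,2]>.033)&(P[:,2]<.042)]
k=(Q[:,0]<.49)&(Q[:,0]>.43); 
for s in (1,-1):
    q=Q[k&((Q[:,1]+.2588)*s>.045)]; print(s,len(q),q.mean(0) if len(q) else 0)
q=Q[(Q[:,0]<.44)&(abs(Q[:,1]+.2588)<.04)]; print("end",len(q),q.mean(0))
rel(intrough(.008,.006),TY)
```

```text
t 12.3 q [-0.0866, 0.6808, 0.564, 1.6387, -0.4291, 0.9467, 0.6566] p [ 0.6421 -0.2547  0.1349] F [ 0.6 -0.9  0.2] w 0.0168 78.6
floor 4341 [0.0001 0.0001 0.002 ]
walls 1107 -0.04409457109912655 0.042189121131201886 [-0.044   0.0411]
lip x -0.044770981570100385
1 871 [ 0.4706 -0.2081  0.0386]
-1 1523 [ 0.4575 -0.3134  0.0378]
end 235 [ 0.434  -0.289   0.0346]
shift [-0.004 -0.007  0.179] mm 45 turn [0.0022 0.0001 0.0005] deg 0.2
```

Request:
servo_tool:
  commands:
    - [[-0.008,-0.007,0.06],[0.002,0,0]]
    - [[-0.008,-0.007,0.11],[0.002,0,0]]
    - [[-0.008,-0.007,0.15],[0.002,0,0]]
    - [[-0.008,-0.007,0.17],[0.002,0,0]]
    - [[-0.008,-0.007,0.18],[0.002,0,0]]
    - [[-0.008,-0.007,0.18],[0.002,0,0]]
    - [[-0.008,-0.007,0.18],[0.002,0,0]]

```text
clock: 13.05
tcp_pos: [0.6384, -0.2581, 0.0889]
orientation: [-2.192, -2.244, 0.005]
contact_force: [-5.8, 0.9, 2.0]
grip_width: 0.0172
gripper_force: 79.3
```

Run:
```python
from h import *
log(); rel(intrough(-.06,.005),TY);rel(intrough(-.095,.005),TY)
```

```text
t 13.05 q [-0.0621, 0.7343, 0.5348, 1.6614, -0.4582, 0.8794, 0.6824] p [ 0.6384 -0.2581  0.0889] F [-5.8  0.9  2. ] w 0.0172 79.3
shift [ 0.006 -0.261 -0.003] mm 65 turn [-0.0033 -0.0008 -0.0005] deg 0.3
shift [ 0.006 -0.401 -0.002] mm 100 turn [-0.0033 -0.0008 -0.0005] deg 0.3
```

Request:
servo_tool:
  commands:
    - [[0.004,-0.03,0.002],[0,0,0]]
    - [[0.004,-0.05,0.004],[0,0,0]]
    - [[0.004,-0.07,0.004],[0,0,0]]
    - [[0.004,-0.09,0.004],[0,0,0]]
    - [[0.004,-0.11,0.004],[0,0,0]]
    - [[0.004,-0.13,0.004],[0,0,0]]
    - [[0.004,-0.15,0.004],[0,0,0]]
    - [[0.004,-0.17,0.004],[0,0,0]]
    - [[0.004,-0.19,0.004],[0,0,0]]
    - [[0.004,-0.21,0.004],[0,0,0]]
    - [[0.004,-0.23,0.004],[0,0,0]]
    - [[0.004,-0.25,0.004],[0,0,0]]
    - [[0.004,-0.265,0.004],[0,0,0]]
    - [[0.004,-0.265,0.004],[0,0,0]]

```text
clock: 14.45
tcp_pos: [0.5739, -0.2587, 0.0889]
orientation: [-2.194, -2.248, 0.001]
contact_force: [2.1, 0.3, 7.4]
grip_width: 0.0171
gripper_force: 79.6
```

```bash
cat >> h.py <<'E'
def look(name,a=(0,480,0,640)):
    im,D=r.grab_frame("wrist"); im2,D2=r.grab_frame("scene"); np.save("sD.npy",D2)
    cv2.imwrite(name,np.hstack([cv2.resize(im[a[0]:a[1],a[2]:a[3]],(400,300)),cv2.resize(im2[250:370,340:500],(400,300),interpolation=cv2.INTER_CUBIC)])[:,:,::-1])
E
python3 - <<'E'
from h import *
log(); rel(intrough(-.095,.005),TY); look("pics/w5.png",(40,340,120,520))
E
```

```text
t 14.45 q [-0.0598, 0.6511, 0.5382, 1.8195, -0.4495, 0.7957, 0.7333] p [ 0.5739 -0.2587  0.0889] F [2.1 0.3 7.4] w 0.0171 79.6
shift [ 0.002 -0.143 -0.004] mm 36 turn [-0.0004  0.     -0.0003] deg 0.0
```

View pics/w5.png

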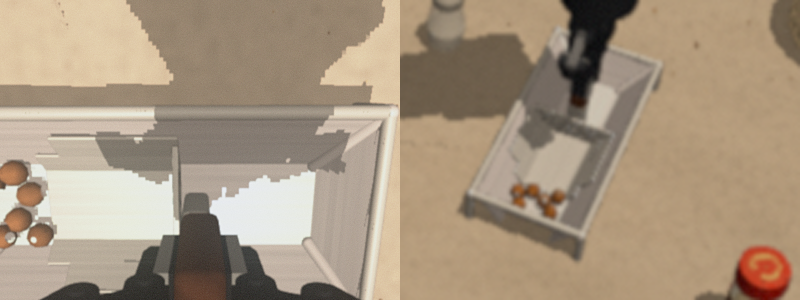

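The scoop slides flat on the trough floor and pushes the nuts ahead of its lip, which is at about (48,210) in the left half, towards the near end wall. I'll carry on to the wall.

Request:
servo_tool:
  commands:
    - [[0.002,-0.02,0],[0,0,0]]
    - [[0.002,-0.04,0],[0,0,0]]
    - [[0.002,-0.06,0],[0,0,0]]
    - [[0.002,-0.075,0],[0,0,0]]
    - [[0.002,-0.09,0],[0,0,0]]
    - [[0.002,-0.1,0],[0,0,0]]
    - [[0.002,-0.11,0],[0,0,0]]
    - [[0.002,-0.12,0],[0,0,0]]
    - [[0.002,-0.13,0],[0,0,0]]
    - [[0.002,-0.14,0],[0,0,0]]
    - [[0.002,-0.145,0],[0,0,0]]
    - [[0.002,-0.145,0],[0,0,0]]

```text
clock: 15.75
tcp_pos: [0.5425, -0.259, 0.0901]
orientation: [2.188, 2.244, 0.006]
contact_force: [12.1, 0.2, 2.8]
grip_width: 0.0172
gripper_force: 79.5
```

Run:
```python
from h import *
log(); rel(intrough(-.095,.005),TY); look("pics/w6.png",(40,340,20,420))
for c in ("wrist","scene"):
    print(c,[(np.round(x["uv"]).tolist(),round(x["confidence"],2)) for x in r.mark_of(c,"nut0")])
```

```text
t 15.75 q [-0.0555, 0.6072, 0.5399, 1.896, -0.4459, 0.7507, 0.7606] p [ 0.5425 -0.259   0.0901] F [12.1  0.2  2.8] w 0.0172 79.5
shift [ 0.001 -0.017  0.   ] mm 4 turn [0.005  0.0016 0.0003] deg 0.5
wrist [([185.0, 219.0], 0.96), ([195.0, 245.0], 0.9), ([164.0, 279.0], 0.89), ([158.0, 224.0], 0.87), ([190.0, 269.0], 0.8)]
scene [([396.0, 328.0], 0.58), ([387.0, 327.0], 0.47), ([396.0, 328.0], 0.43), ([385.0, 331.0], 0.41), ([394.0, 336.0], 0.37), ([400.0, 336.0], 0.35)]
```

View pics/w6.png

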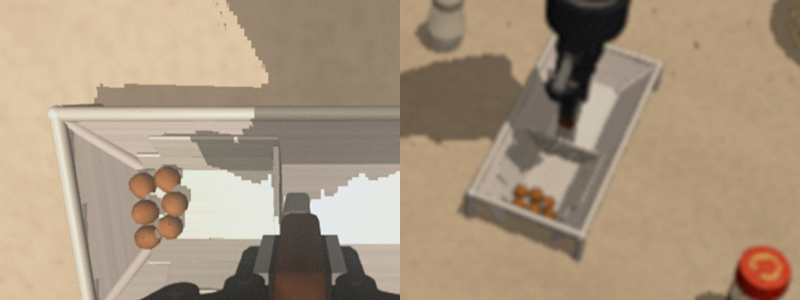

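The left half shows three nuts at about (167–175,180–227), clearly inside, and three against the end wall at (143,184), (145,212) and (147,238). I'll work out where these are relative to the lip.

```bash
cat >> h.py <<'E'
def nuts(uvs,h=.0095):
    T=tcpT(); z=T[2,3]-.085+h
    for uv in uvs:
        p=atz("wrist",uv,z); s=T[:3,:3].T@(p-T[:3,3]); print(uv,"scoop x %.4f y %.4f"%(s[1]+.046,s[0]))
E
python3 - <<'E'
from h import *
nuts([(163,224),(165,251),(167,278),(187,219),(195,244),(190,267)])
E
```

```text
(163, 224) scoop x -0.0429 y 0.0160
(165, 251) scoop x -0.0436 y 0.0002
(167, 278) scoop x -0.0442 y -0.0164
(187, 219) scoop x -0.0293 y 0.0189
(195, 244) scoop x -0.0261 y 0.0043
(190, 267) scoop x -0.0302 y -0.0096
```

Request:
servo_tool:
  commands:
    - [[0,-0.01,0],[0,0,0]]
    - [[0,-0.02,0],[0,0,0]]
    - [[0,-0.03,0],[0,0,0]]
    - [[0,-0.03,0],[0,0,0]]
    - [[0,-0.03,0],[0,0,0]]

```text
clock: 16.45
tcp_pos: [0.5403, -0.2591, 0.0917]
orientation: [2.181, 2.239, 0.014]
contact_force: [20.6, 0.2, 1.9]
grip_width: 0.017
gripper_force: 80.6
```

Run:
```python
from h import *
log(); rel(intrough(-.095,.005),TY); T=tcpT(); print("tilt",np.degrees(np.arcsin(T[:3,2]@[1,0,0])))
im,D=r.grab_frame("wrist"); cv2.imwrite("pics/w7.png",im[:,:,::-1]); 
l=[x["uv"] for x in r.mark_of("wrist","nut0")]; nuts([np.round(u).tolist() for u in l])
```

```text
t 16.45 q [-0.0548, 0.5977, 0.539, 1.9071, -0.4477, 0.7384, 0.7662] p [ 0.5403 -0.2591  0.0917] F [20.6  0.2  1.9] w 0.017 80.6
shift [ 0.001 -0.009  0.007] mm 3 turn [0.011  0.0032 0.001 ] deg 1.0
tilt 1.0005736967693848
[167.0, 253.0] scoop x -0.0422 y -0.0008
[191.0, 266.0] scoop x -0.0293 y -0.0087
[200.0, 244.0] scoop x -0.0231 y 0.0045
[168.0, 279.0] scoop x -0.0434 y -0.0166
[186.0, 219.0] scoop x -0.0295 y 0.0190
[164.0, 223.0] scoop x -0.0419 y 0.0168
```

Run:
```python
from h import *
p0=intrough(-.103,.004); R0=pose(TY)
for th in (0,3,6,9,12,15,18,20):
    rise=.078*np.sin(np.radians(th)); p=intrough(-.0955-.577*rise,.0045+rise,-th)
    d=R0.T@(p-p0)/.25; print(th,np.round(d,3),np.round(th/90,3))
```

```text
0 [-0.     0.03  -0.002] 0.0
3 [0.    0.038 0.001] 0.033
6 [-0.     0.045  0.004] 0.067
9 [-0.     0.051  0.009] 0.1
12 [0.    0.055 0.015] 0.133
15 [0.    0.059 0.021] 0.167
18 [0.    0.062 0.028] 0.2
20 [0.    0.063 0.034] 0.222
```

Request:
servo_tool:
  commands:
    - [[0,0.022,-0.004],[0.02,0,0]]
    - [[0,0.033,-0.003],[0.045,0,0]]
    - [[0,0.042,0],[0.067,0,0]]
    - [[0,0.048,0.004],[0.1,0,0]]
    - [[0,0.053,0.01],[0.133,0,0]]
    - [[0,0.058,0.016],[0.167,0,0]]
    - [[0,0.061,0.023],[0.2,0,0]]
    - [[0,0.063,0.028],[0.222,0,0]]
    - [[0,0.063,0.028],[0.222,0,0]]
    - [[0,0.063,0.028],[0.222,0,0]]

```text
clock: 17.55
tcp_pos: [0.5495, -0.2589, 0.0833]
orientation: [-2.011, -2.063, 0.36]
contact_force: [8.5, 1.2, 12.6]
grip_width: 0.0172
gripper_force: 82.0
```

Run:
```python
from h import *
log(); look("pics/w8.png",(40,340,120,520))
im,D=r.grab_frame("wrist"); print([(np.round(x["uv"]).tolist(),round(x["confidence"],2)) for x in r.mark_of("wrist","nut0")])
```

```text
t 17.55 q [-0.1116, 0.8058, 0.6113, 1.6432, -0.3112, 1.1442, 0.6153] p [ 0.5495 -0.2589  0.0833] F [ 8.5  1.2 12.6] w 0.0172 82.0
[([266.0, 251.0], 0.96), ([235.0, 276.0], 0.93), ([256.0, 219.0], 0.66), ([279.0, 235.0], 0.62), ([261.0, 283.0], 0.62), ([286.0, 271.0], 0.56)]
```

View pics/w8.png

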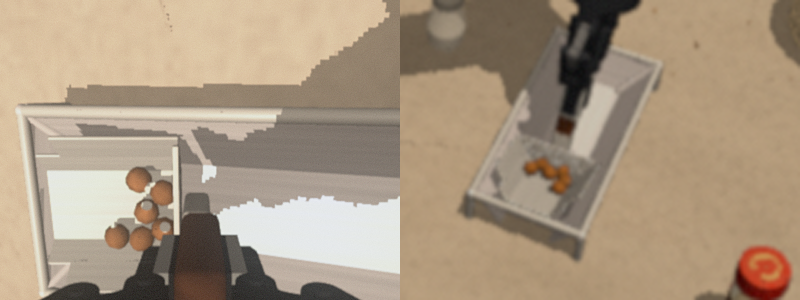

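All six nuts are at the back of the tilted scoop (left half, x 105–170, y 180–238). Next I lift and carry.

```bash
cat >> h.py <<'E'
FC=np.array([.5578,.2590])
def atf(back,z,yaw,tilt):
    """tcp with the lip 'back' m behind (along scoop +x) the funnel axis at height z"""
    a=np.radians(yaw); L=np.array([FC[0]+np.cos(a)*back,FC[1]+np.sin(a)*back,z]); return L-pose(yaw,tilt)@np.array([0,-.089,.085])
E
python3 - <<'E'
from h import *
p=tcpT()[:3,3]; rel(p+[.004,0,.03],TY,-20); rel(p+[.006,0,.17],TY,-20)
for t in (-20,0,30,45): print(t,atf(.015,.165,25,t),atf(.015,.21,25,t))
E
```

```text
shift [-0.001 -0.025 -0.118] mm 30 turn [0.0035 0.0011 0.0005] deg 0.3
shift [-0.002 -0.206 -0.648] mm 170 turn [0.0035 0.0011 0.0005] deg 0.3
-20 [0.6735 0.313  0.2144] [0.6735 0.313  0.2594]
0 [0.6521 0.303  0.25  ] [0.6521 0.303  0.295 ]
30 [0.6027 0.28   0.2831] [0.6027 0.28   0.3281]
45 [0.574  0.2665 0.288 ] [0.574  0.2665 0.333 ]
```

Request:
servo_tool:
  commands:
    - [[0,-0.01,-0.04],[0,0,0]]
    - [[0,-0.025,-0.1],[0,0,0]]
    - [[0,-0.05,-0.18],[0,0,0]]
    - [[0,-0.08,-0.26],[0,0,0]]
    - [[0,-0.105,-0.34],[0,0,0]]
    - [[0,-0.13,-0.42],[0,0,0]]
    - [[0,-0.16,-0.51],[0,0,0]]
    - [[0,-0.185,-0.58],[0,0,0]]
    - [[0,-0.2,-0.63],[0,0,0]]
    - [[0,-0.206,-0.65],[0,0,0]]
    - [[0,-0.206,-0.65],[0,0,0]]
    - [[0,-0.206,-0.65],[0,0,0]]

```text
clock: 18.95
tcp_pos: [0.5531, -0.2581, 0.251]
orientation: [-2.007, -2.056, 0.364]
contact_force: [0.5, 0.2, -2.6]
grip_width: 0.0171
gripper_force: 79.8
```

Run:
```python
from h import *
log(); T=tcpT()
im,D=r.grab_frame("wrist"); im2,_=r.grab_frame("top"); print([(np.round(x["uv"]).tolist(),round(x["confidence"],2)) for x in r.mark_of("wrist","nut0")])
cv2.imwrite("pics/w9.png",np.hstack([cv2.resize(im,(400,300)),cv2.resize(im2[210:320,340:450],(400,300))])[:,:,::-1])
g=atf(.015,.21,25,-20); p=T[:3,3]
for f in (.42,.84,1): rel(p+f*(g-p),TY+f*(25-TY),-20)
```

```text
t 18.95 q [-0.1585, 0.6326, 0.6935, 1.5214, -0.2188, 1.4323, 0.5841] p [ 0.5531 -0.2581  0.251 ] F [ 0.5  0.2 -2.6] w 0.0171 79.8
[([266.0, 253.0], 0.86), ([279.0, 232.0], 0.85), ([262.0, 279.0], 0.85), ([257.0, 218.0], 0.74), ([237.0, 274.0], 0.68), ([283.0, 270.0], 0.52)]
shift [ 0.954  0.207 -0.09 ] mm 245 turn [-0.0014 -0.0382 -0.1034] deg 9.9
shift [ 1.909  0.414 -0.181] mm 490 turn [-0.0014 -0.0759 -0.2068] deg 19.8
shift [ 2.272  0.493 -0.215] mm 584 turn [-0.0014 -0.0903 -0.2462] deg 23.6
```

Request:
servo_tool:
  commands:
    - [[0.05,0.01,-0.005],[0,-0.002,-0.005]]
    - [[0.14,0.03,-0.013],[0,-0.006,-0.015]]
    - [[0.26,0.057,-0.025],[0,-0.01,-0.028]]
    - [[0.4,0.087,-0.038],[0,-0.016,-0.043]]
    - [[0.55,0.12,-0.052],[0,-0.022,-0.06]]
    - [[0.7,0.152,-0.066],[0,-0.028,-0.076]]
    - [[0.82,0.178,-0.077],[0,-0.033,-0.089]]
    - [[0.91,0.197,-0.086],[0,-0.036,-0.099]]
    - [[0.955,0.207,-0.09],[0,-0.038,-0.103]]
    - [[0.955,0.207,-0.09],[0,-0.038,-0.103]]

```text
clock: 20.1
tcp_pos: [0.6043, -0.0167, 0.255]
orientation: [-1.832, -2.24, 0.396]
contact_force: [-0.0, 0.7, -2.9]
grip_width: 0.0169
gripper_force: 79.8
```

Run:
```python
from h import *
log(); p=tcpT()[:3,3]; g=atf(.015,.21,25,-20)
rel(p+.7*(g-p),TY+.82*(25-TY),-20)
```

```text
t 20.1 q [-0.488, 0.6089, 0.6135, 1.5113, -0.2372, 1.4651, 0.3605] p [ 0.6043 -0.0167  0.255 ] F [-0.   0.7 -2.9] w 0.0169 79.8
shift [ 0.866  0.346 -0.14 ] mm 236 turn [-0.0006 -0.0354 -0.0973] deg 9.3
```

Request:
servo_tool:
  commands:
    - [[0.045,0.018,-0.007],[0,-0.002,-0.005]]
    - [[0.13,0.052,-0.021],[0,-0.005,-0.015]]
    - [[0.25,0.1,-0.04],[0,-0.01,-0.028]]
    - [[0.39,0.156,-0.063],[0,-0.016,-0.044]]
    - [[0.53,0.212,-0.086],[0,-0.022,-0.06]]
    - [[0.66,0.264,-0.107],[0,-0.027,-0.074]]
    - [[0.76,0.304,-0.123],[0,-0.031,-0.085]]
    - [[0.83,0.332,-0.134],[0,-0.034,-0.093]]
    - [[0.866,0.346,-0.14],[0,-0.035,-0.097]]
    - [[0.866,0.346,-0.14],[0,-0.035,-0.097]]

```text
clock: 21.1
tcp_pos: [0.6531, 0.2142, 0.2579]
orientation: [-1.655, -2.396, 0.423]
contact_force: [0.0, -0.3, -1.8]
grip_width: 0.0167
gripper_force: 79.7
```

Run:
```python
from h import *
log(); im=funnel()
print([(np.round(x["uv"]).tolist(),round(x["confidence"],2)) for x in r.mark_of("wrist","nut0")])
rel(atf(.015,.21,25,-20),25,-20); rel(atf(.015,.185,25,-18),25,-18)
```

```text
t 21.1 q [-0.6871, 0.7396, 0.5251, 1.2483, -0.2971, 1.5898, 0.1894] p [0.6531 0.2142 0.2579] F [ 0.  -0.3 -1.8] w 0.0167 79.7
funnel 4487 4408 [0.5604 0.2558] r 0.13430338395742994 ang 30.297392146784855
[([278.0, 240.0], 0.77), ([258.0, 217.0], 0.77), ([259.0, 281.0], 0.68), ([285.0, 269.0], 0.59), ([266.0, 254.0], 0.59), ([235.0, 276.0], 0.58), ([318.0, 310.0], 0.21)]
shift [ 0.354  0.204 -0.079] mm 104 turn [-0.0008 -0.0166 -0.0475] deg 4.5
shift [0.354 0.226 0.003] mm 105 turn [-0.023  -0.0158 -0.0478] deg 5.0
```

Request:
servo_tool:
  commands:
    - [[0.03,0.017,-0.007],[0,-0.002,-0.004]]
    - [[0.1,0.058,-0.022],[0,-0.005,-0.013]]
    - [[0.18,0.104,-0.04],[0,-0.009,-0.024]]
    - [[0.26,0.15,-0.058],[0,-0.012,-0.035]]
    - [[0.32,0.184,-0.071],[0,-0.015,-0.043]]
    - [[0.354,0.204,-0.079],[0,-0.0166,-0.0475]]
    - [[0.354,0.204,-0.079],[0,-0.0166,-0.0475]]
    - [[0.354,0.204,-0.079],[0,-0.0166,-0.0475]]

```text
clock: 22.0
tcp_pos: [0.6736, 0.3128, 0.2596]
orientation: [-1.57, -2.464, 0.436]
contact_force: [0.8, -0.3, -1.1]
grip_width: 0.017
gripper_force: 79.8
```

Run:
```python
from h import *
log(); im=funnel(); im2,_=r.grab_frame("scene"); im3,_=r.grab_frame("top")
cv2.imwrite("pics/w10.png",np.hstack([cv2.resize(im,(267,300)),cv2.resize(im2[130:280,170:320],(267,300)),cv2.resize(im3[190:300,180:290],(266,300))])[:,:,::-1])
for t,z in ((-18,.185),(-14,.166),(-8,.164),(-4,.164),(0,.164),(5,.164),(10,.164),(15,.164),(20,.164),(30,.166),(40,.168),(50,.17)): print(t,end=" "); rel(atf(.015,z,25,t),25,t)
```

```text
t 22.0 q [-0.7369, 0.8404, 0.4934, 1.0471, -0.3248, 1.6812, 0.1318] p [0.6736 0.3128 0.2596] F [ 0.8 -0.3 -1.1] w 0.017 79.8
funnel 1583 1583 [0.5621 0.258 ] r 0.13398521194586693 ang 31.47520905144399
-18 shift [0.002 0.023 0.083] mm 22 turn [-0.0227 -0.0003 -0.0004] deg 2.0
-14 shift [0.002 0.024 0.132] mm 33 turn [-0.0671 -0.0003 -0.0004] deg 6.0
-8 shift [ 0.002 -0.014  0.108] mm 27 turn [-0.1338 -0.0002 -0.0004] deg 12.0
-4 shift [ 0.002 -0.043  0.09 ] mm 25 turn [-0.1782 -0.0002 -0.0004] deg 16.0
0 shift [ 0.002 -0.074  0.073] mm 26 turn [-0.2227 -0.0002 -0.0004] deg 20.0
5 shift [ 0.002 -0.113  0.056] mm 32 turn [-0.2782 -0.0002 -0.0004] deg 25.0
10 shift [ 0.002 -0.154  0.042] mm 40 turn [-0.3338 -0.0002 -0.0005] deg 30.0
15 shift [ 0.002 -0.195  0.032] mm 50 turn [-0.3893 -0.0002 -0.0005] deg 35.0
20 shift [ 0.002 -0.238  0.025] mm 60 turn [-0.4449 -0.0001 -0.0005] deg 40.0
30 shift [ 0.001 -0.326  0.016] mm 82 turn [-0.556  -0.0001 -0.0005] deg 50.0
40 shift [ 0.001 -0.414  0.022] mm 104 turn [-0.6671 -0.0001 -0.0005] deg 60.0
50 shift [ 0.001 -0.498  0.042] mm 125 turn [-0.7782 -0.     -0.0005] deg 70.0
```

View pics/w10.png

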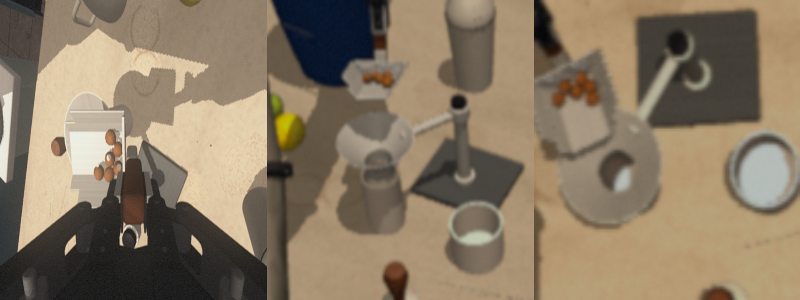

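All three panels show six nuts in the scoop, the funnel over the tall jar, and the squat jar clear. I start tipping with the lip just above the funnel mouth.

Request:
servo_tool:
  commands:
    - [[0,0.023,0.05],[-0.01,0,0]]
    - [[0,0.023,0.083],[-0.023,0,0]]
    - [[0,0.024,0.105],[-0.067,0,0]]
    - [[0,-0.014,0.108],[-0.134,0,0]]
    - [[0,-0.029,0.099],[-0.156,0,0]]
    - [[0,-0.043,0.09],[-0.178,0,0]]
    - [[0,-0.058,0.082],[-0.2,0,0]]
    - [[0,-0.074,0.073],[-0.223,0,0]]
    - [[0,-0.086,0.068],[-0.239,0,0]]
    - [[0,-0.097,0.062],[-0.256,0,0]]
    - [[0,-0.113,0.056],[-0.278,0,0]]
    - [[0,-0.125,0.052],[-0.295,0,0]]
    - [[0,-0.137,0.048],[-0.311,0,0]]
    - [[0,-0.154,0.042],[-0.334,0,0]]
    - [[0,-0.166,0.039],[-0.35,0,0]]
    - [[0,-0.178,0.036],[-0.367,0,0]]
    - [[0,-0.195,0.032],[-0.389,0,0]]
    - [[0,-0.216,0.029],[-0.417,0,0]]
    - [[0,-0.238,0.025],[-0.445,0,0]]
    - [[0,-0.238,0.025],[-0.445,0,0]]

```text
clock: 24.15
tcp_pos: [0.6195, 0.2876, 0.2743]
orientation: [1.572, 2.466, 0.436]
contact_force: [-0.0, -0.5, -1.1]
grip_width: 0.0171
gripper_force: 79.9
```

Run:
```python
from h import *
log(); im,_=r.grab_frame("wrist"); cv2.imwrite("pics/w11.png",im[:,:,::-1])
for c in ("wrist","scene","top"):
    if c!="wrist": r.grab_frame(c)
    print(c,[(np.round(x["uv"]).tolist(),round(x["confidence"],2)) for x in r.mark_of(c,"nut0")])
for t,z in ((30,.166),(40,.168),(50,.17)): print(t,end=" "); rel(atf(.015,z,25,t),25,t)
```

```text
t 24.15 q [-0.9715, 0.3416, 0.5475, 1.8161, -0.2546, 0.6936, 0.1233] p [0.6195 0.2876 0.2743] F [-0.  -0.5 -1.1] w 0.0171 79.9
wrist [([170.0, 223.0], 0.63), ([141.0, 234.0], 0.62)]
scene []
top []
30 shift [-0.004 -0.065 -0.066] mm 23 turn [-0.1111 -0.0008  0.0006] deg 10.0
40 shift [-0.004 -0.135 -0.118] mm 45 turn [-0.2222 -0.0009  0.0005] deg 20.0
50 shift [-0.004 -0.213 -0.157] mm 66 turn [-0.3334 -0.0009  0.0004] deg 30.0
```

Request:
servo_tool:
  commands:
    - [[0,-0.02,-0.022],[-0.037,0,0]]
    - [[0,-0.042,-0.044],[-0.074,0,0]]
    - [[0,-0.065,-0.066],[-0.111,0,0]]
    - [[0,-0.088,-0.084],[-0.148,0,0]]
    - [[0,-0.111,-0.101],[-0.185,0,0]]
    - [[0,-0.135,-0.118],[-0.222,0,0]]
    - [[0,-0.135,-0.118],[-0.222,0,0]]
    - [[0,-0.135,-0.118],[-0.222,0,0]]
    - [[0,-0.135,-0.118],[-0.222,0,0]]

```text
clock: 25.35
tcp_pos: [0.5839, 0.2725, 0.2909]
orientation: [1.423, 2.236, 0.815]
contact_force: [0.4, 0.7, -1.7]
grip_width: 0.017
gripper_force: 80.0
```

Run:
```python
from h import *
log(); im,D=r.grab_frame("wrist"); cv2.imwrite("pics/w12.png",im[:,:,::-1]); P=cloud("wrist",D)
print([(np.round(x["uv"]).tolist(),round(x["confidence"],2),P[int(x["uv"][1]),int(x["uv"][0])]) for x in r.mark_of("wrist","nut0")])
hsv=cv2.cvtColor(im,cv2.COLOR_RGB2HSV); print("lip at px?"); 
m=((hsv[...,0]<16)&(hsv[...,1]>110)&(hsv[...,2]>70)).astype(np.uint8); n,l,s,c=cv2.connectedComponentsWithStats(m)
print([(s[i,4],np.round(c[i]).tolist(),P[int(c[i][1]),int(c[i][0])]) for i in range(1,n) if s[i,4]>40])
```

```text
t 25.35 q [-1.1576, 0.1431, 0.6469, 2.145, -0.0897, 0.1869, -0.027] p [0.5839 0.2725 0.2909] F [ 0.4  0.7 -1.7] w 0.017 80.0
[([114.0, 223.0], 0.54, array([0.573 , 0.2544, 0.0213])), ([97.0, 215.0], 0.44, array([0.5371, 0.268 , 0.1209])), ([117.0, 206.0], 0.44, array([0.5472, 0.277 , 0.1185]))]
lip at px?
[(np.int32(154), [113.0, 224.0], array([0.5731, 0.253 , 0.0189])), (np.int32(2225), [320.0, 334.0], array([0.5683, 0.2699, 0.3069]))]
```

Run:
```python
from h import *
rel(atf(.05,.21,25,0),25,0)
```

```text
shift [-0.005  0.347  0.269] mm 110 turn [ 0.4446 -0.0007  0.0006] deg 40.0
```

Request:
servo_tool:
  commands:
    - [[0,0.06,0.03],[0.06,0,0]]
    - [[0,0.12,0.09],[0.14,0,0]]
    - [[0,0.19,0.15],[0.22,0,0]]
    - [[0,0.26,0.2],[0.3,0,0]]
    - [[0,0.31,0.24],[0.38,0,0]]
    - [[0,0.347,0.269],[0.445,0,0]]
    - [[0,0.347,0.269],[0.445,0,0]]
    - [[0,0.347,0.269],[0.445,0,0]]

```text
clock: 26.25
tcp_pos: [0.6831, 0.3183, 0.2928]
orientation: [-1.686, -2.65, 0.002]
contact_force: [-0.0, -0.5, -1.7]
grip_width: 0.0169
gripper_force: 79.9
```

```bash
cat >> h.py <<'E'
def brown(c):
    im,D=r.grab_frame(c); P=cloud(c,D); hsv=cv2.cvtColor(im,cv2.COLOR_RGB2HSV)
    m=((hsv[...,0]<16)&(hsv[...,1]>110)&(hsv[...,2]>50)).astype(np.uint8); n,l,s,k=cv2.connectedComponentsWithStats(m)
    print(c,"blobs",[(int(s[i,4]),np.round(k[i]).tolist(),np.round(P[int(k[i][1]),int(k[i][0])],3).tolist()) for i in range(1,n) if s[i,4]>8 and np.all(abs(P[int(k[i][1]),int(k[i][0])]-[.55,0,.1])<[.25,.45,.25])])
    print(c,"net",[(np.round(x["uv"]).tolist(),round(x["confidence"],2),np.round(P[int(x["uv"][1]),int(x["uv"][0])],3).tolist()) for x in r.mark_of(c,"nut0")])
    return im,P
E
python3 - <<'E'
from h import *
log()
for c in ("wrist","top","scene"): brown(c)
E
```

```text
t 26.25 q [-0.8215, 0.6281, 0.5167, 1.308, -0.3074, 1.2852, 0.1368] p [0.6831 0.3183 0.2928] F [-0.  -0.5 -1.7] w 0.0169 79.9
wrist blobs [(612, [13.0, 252.0], [0.43, 0.151, 0.082]), (2014, [320.0, 336.0], [0.68, 0.32, 0.314])]
wrist net []
top blobs [(29, [217.0, 255.0], [0.57, 0.277, 0.018]), (120, [256.0, 301.0], [0.429, 0.152, 0.085])]
top net [([222.0, 253.0], 0.57, [0.557, 0.241, 0.12])]
scene blobs [(147, [242.0, 268.0], [0.419, 0.142, 0.08])]
scene net []
```

The scoop is empty and a nut shows inside the jar through the spout; I'll check the rest from above once the scoop is down at its original spot.

Run:
```python
from h import *
a=tcpT()[:3,3]; g=np.array([.4755,-.032,.285]); rel(a+.55*(g-a),-5); rel(g,-30.4)
```

```text
shift [-0.505 -0.737  0.022] mm 224 turn [-0.0001 -0.0012  0.3343] deg 30.1
shift [-0.919 -1.341  0.04 ] mm 406 turn [-0.0003 -0.0012  0.6165] deg 55.5
```

Request:
servo_tool:
  commands:
    - [[-0.07,-0.1,0],[0,0,0.05]]
    - [[-0.18,-0.26,0],[0,0,0.12]]
    - [[-0.32,-0.47,0.01],[0,0,0.21]]
    - [[-0.45,-0.65,0.02],[0,0,0.3]]
    - [[-0.56,-0.82,0.02],[0,0,0.38]]
    - [[-0.64,-0.94,0.03],[0,0,0.44]]
    - [[-0.67,-0.98,0.03],[0,0,0.45]]
    - [[-0.67,-0.98,0.03],[0,0,0.45]]
    - [[-0.67,-0.98,0.03],[0,0,0.45]]

```text
clock: 27.45
tcp_pos: [0.5316, 0.0637, 0.2877]
orientation: [-2.497, -1.904, -0.003]
contact_force: [1.0, 1.4, -1.5]
grip_width: 0.0173
gripper_force: 79.9
```

Run:
```python
from h import *
log(); rel([.4755,-.032,.0865],-30.4)
```

```text
t 27.45 q [-0.882, 0.2553, 0.7839, 1.8839, -0.2061, 1.0834, -0.2848] p [0.5316 0.0637 0.2877] F [ 1.   1.4 -1.5] w 0.0173 79.9
shift [-0.43  -0.115  0.804] mm 230 turn [-0.0006 -0.0016  0.1673] deg 15.1
```

Request:
servo_tool:
  commands:
    - [[-0.1,-0.03,0.02],[0,-0.0016,0.05]]
    - [[-0.25,-0.07,0.08],[0,-0.0016,0.1]]
    - [[-0.38,-0.1,0.18],[0,-0.0016,0.15]]
    - [[-0.43,-0.115,0.32],[0,-0.0016,0.167]]
    - [[-0.43,-0.115,0.46],[0,-0.0016,0.167]]
    - [[-0.43,-0.115,0.6],[0,-0.0016,0.167]]
    - [[-0.43,-0.115,0.7],[0,-0.0016,0.167]]
    - [[-0.43,-0.115,0.76],[0,-0.0016,0.167]]
    - [[-0.43,-0.115,0.785],[0,-0.0016,0.167]]
    - [[-0.43,-0.115,0.795],[0,-0.0016,0.167]]
    - [[-0.43,-0.115,0.795],[0,-0.0016,0.167]]

```text
clock: 28.55
tcp_pos: [0.4756, -0.0326, 0.0886]
orientation: [2.725, 1.561, -0.003]
contact_force: [-0.6, -0.8, -1.6]
grip_width: 0.0169
gripper_force: 79.8
```

Run:
```python
from h import *
log(); rel([.4755,-.032,.0855],-30.4)
```

```text
t 28.55 q [-0.6007, 0.4772, 0.6716, 2.185, -0.4998, 0.6345, -0.1013] p [ 0.4756 -0.0326  0.0886] F [-0.6 -0.8 -1.6] w 0.0169 79.8
shift [ 0.002 -0.002  0.012] mm 3 turn [-0.0003  0.0014  0.0003] deg 0.1
```

Request:
servo_tool:
  commands:
    - [[0,0,0.005],[0,0,0]]
    - [[0,0,0.01],[0,0,0]]
    - [[0,0,0.014],[0,0,0]]
    - [[0,0,0.014],[0,0,0]]

```text
clock: 28.95
tcp_pos: [0.475, -0.0331, 0.085]
orientation: [2.726, 1.56, -0.004]
contact_force: [0.7, 1.0, -1.3]
grip_width: 0.017
gripper_force: 79.9
```

Request:
servo_tool:
  commands:
    - [[0,0,0],[0,0,0]]
    - [[0,0,0],[0,0,0]]
    - [[0,0,0],[0,0,0]]
    - [[0,0,0],[0,0,0]]
    - [[0,0,0],[0,0,0]]
    - [[0,0,-0.1],[0,0,0]]
    - [[0,0,-0.25],[0,0,0]]
    - [[0,0,-0.45],[0,0,0]]
    - [[0,0,-0.65],[0,0,0]]
    - [[0,0,-0.85],[0,0,0]]
    - [[0,0,-1],[0,0,0]]
    - [[0,0,-1],[0,0,0]]
  claw: 0

```text
clock: 30.15
tcp_pos: [0.478, -0.033, 0.3395]
orientation: [2.726, 1.559, 0.01]
contact_force: [0.0, 0.0, -0.3]
grip_width: 0.0853
gripper_force: 0.0
```

Run:
```python
from h import *
log(); rel((.51,.21,.36),0); brown("top")
im,D=r.grab_frame("scene"); P=cloud("scene",D)
Q=box(P,(.557,.262),.05,.05,.086); print("jar side",len(Q),circ(Q,.03)); Q=box(P,(.557,.262),.065,.147,.157);print("funnel",circ(Q,.0565))
Q=box(P,(.475,-.035),.03,.095,.115); print("handle",len(Q),Q.mean(0))
```

```text
t 30.15 q [-0.957, 0.0481, 0.954, 1.9387, -0.0447, 1.169, -0.5177] p [ 0.478  -0.033   0.3395] F [ 0.   0.  -0.3] w 0.0853 0.0
shift [ 0.903 -0.382 -0.079] mm 246 turn [ 0.0037 -0.0023 -0.3383] deg 30.5
top blobs [(111, [380.0, 173.0], [0.799, -0.197, 0.067]), (29, [217.0, 255.0], [0.571, 0.278, 0.013]), (89, [255.0, 301.0], [0.43, 0.155, 0.078])]
top net [([221.0, 250.0], 0.56, [0.569, 0.243, 0.115])]
jar side 276 [0.5584 0.2593]
funnel [0.5568 0.2563]
handle 54 [ 0.4718 -0.0353  0.1028]
```

Request:
servo_tool:
  commands:
    - [[0.2,0,-0.08],[0,0,-0.1]]
    - [[0.4,-0.1,-0.08],[0,0,-0.2]]
    - [[0.6,-0.2,-0.08],[0,0,-0.338]]
    - [[0.8,-0.25,-0.08],[0,0,-0.338]]
    - [[0.93,-0.2,-0.08],[0,0,-0.338]]
    - [[0.93,-0.2,-0.08],[0,0,-0.338]]
    - [[0.93,-0.2,-0.08],[0,0,-0.338]]
    - [[0.93,-0.2,-0.08],[0,0,-0.338]]

```text
clock: 31.1
tcp_pos: [0.5496, 0.1911, 0.3529]
orientation: [-2.225, -2.218, 0.009]
contact_force: [0.1, -0.0, -0.2]
grip_width: 0.0854
gripper_force: 0.0
```

Run:
```python
from h import *
log(); im=funnel(); im,P=brown("wrist"); cv2.imwrite("pics/w20.png",im[:,:,::-1])
Q=box(P,(.558,.260),.03,-.01,.09); print(len(Q),np.histogram(Q[:,2],bins=np.arange(-.01,.1,.01)))
hsv=cv2.cvtColor(im,cv2.COLOR_RGB2HSV); k=(np.linalg.norm(P[...,:2]-[.558,.26],axis=-1)<.03)&(P[...,2]<.1)
print("brown frac in jar",((hsv[...,0]<20)&(hsv[...,1]>90))[k].mean())
b=k&(hsv[...,0]<20)&(hsv[...,1]>90); print(np.percentile(P[b],[2,50,98],axis=0))
v,u=np.where(k); 
g=(hsv[...,1]*b)[v.min():v.max()+1:2,u.min():u.max()+1:2]//16
for row in g: print("".join("%x"%x if x else "." for x in row))
```

```text
t 31.1 q [-1.0475, 0.2964, 0.7738, 1.6877, -0.2143, 1.2513, -0.2298] p [0.5496 0.1911 0.3529] F [ 0.1 -0.  -0.2] w 0.0854 0.0
funnel 3491 3362 [0.5591 0.2585] r 0.13684252704999458 ang 31.006348483882693
wrist blobs [(68, [329.0, 116.0], [0.559, 0.278, 0.021]), (83, [341.0, 120.0], [0.572, 0.273, 0.021]), (54, [317.0, 124.0], [0.543, 0.267, 0.021]), (55, [330.0, 131.0], [0.559, 0.259, 0.02]), (59, [342.0, 136.0], [0.575, 0.253, 0.02]), (58, [322.0, 142.0], [0.55, 0.248, 0.02]), (459, [216.0, 231.0], [0.43, 0.151, 0.081]), (135, [260.0, 383.0], [0.475, -0.03, 0.105])]
wrist net [([344.0, 135.0], 0.68, [0.577, 0.254, 0.02]), ([336.0, 124.0], 0.67, [0.567, 0.268, 0.017]), ([315.0, 129.0], 0.59, [0.542, 0.263, 0.02]), ([328.0, 114.0], 0.58, [0.558, 0.279, 0.02]), ([328.0, 132.0], 0.45, [0.558, 0.259, 0.02]), ([323.0, 142.0], 0.4, [0.552, 0.246, 0.019])]
1230 (array([  0, 569, 490, 171,   0,   0,   0,   0,   0,   0]), array([-0.01,  0.  ,  0.01,  0.02,  0.03,  0.04,  0.05,  0.06,  0.07,
        0.08,  0.09]))
brown frac in jar 0.37609561752988047
[[0.5408 0.2428 0.0159]
 [0.5601 0.2639 0.0195]
 [0.5795 0.281  0.0224]]
....................
.......7786.........
.......6889.........
.......68896.7888...
......588896878886..
..86...7885.79988...
.788.........8888...
.8888........788....
.7877...............
.677....788.........
.......77875........
.......7778...677...
........8776.67788..
.........65..67777..
....677......66786..
....7777......6775..
...77878............
....7776............
.....76.............
....................
....................
```

Exactly six nuts lie on the jar floor (tops at about z = 0.02). The funnel is over the jar, the scoop stands upright and the gripper is clear, so I'm handing in.

```bash
python3 -c "
from bench import r
print(r.hand_in())"
```

```text
the job is handed in; nothing more can be done
None
```

I handed the job in at about 31 s: all six hazelnuts are in the tall jar with the funnel still over it (about 3 mm off-axis), and the empty scoop is back upright on the counter; no verdict came back from the hand-in.

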